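# Load the pellet carrier and start the test

### The job

Take the folded cover off the sample carrier and hang it astride the drying rail, then put every white pellet into a well of the carrier, one per well and down on the well's floor, and lay the gauge handset fully home in its cradle, head in the wide end. When all that is done press the start button right down; leave the cups, tape, weight, marker and jar where they are.

Things in the scene. Friction and masses are not known exactly. Their poses are not given: they have to be found in the camera images.
- carrier: Fixed grey sample carrier: block 112 (x) x 168 (y) x 16 mm high with six square open wells, 2 (x) by 3 (y), pitch 56 mm; each well 38 mm square, 10 mm deep, its floor 6 mm above the table. Origin: centre of the underside; z up; the wells' centres lie at x = -28 and 28 mm, y = -56, 0 and 56 mm from it. It lies under the cover at the start.
- cover: Loose folded aluminium dust cover, 0.15 to 0.23 kg: two 4 mm sheets joined as a gable roof (ridge along its y axis, 140 mm long; 155 mm wide at the feet; sheets lean 38.7 deg from vertical) standing on the table over the carrier, open at both ends. On the ridge a black grip rib 12 mm thick (x), 70 mm long (y), from 95 to 127 mm above the feet. Origin: centre, at foot level; z up.
- cover_grip (a point): Place to hold the cover (TCP there): in the rib, 118 mm above the feet, axes of the cover. Close the fingers across the rib (cover x); tips must stay above 96 mm.
- cover_saddle (a point): Point under the ridge, 82 mm above the cover's feet: the axis of the bar passes through it when the cover hangs astride the bar; axes of the cover.
- rail_mid (a point): Fixed steel drying rail: round bar 14 mm thick, its axis 170 mm above the table, carried by two posts 260 mm apart (round feet 70 mm across). This point: middle of the bar, on its axis; y along the bar, z up.
- mat: Fixed black rubber mat 160 x 240 x 3 mm on which the pellets stand at the start. Origin: centre of the underside.
- handset: Loose grey gauge handset, 0.18 to 0.29 kg, lying flat: 150 mm long along its x. Handle 105 mm long, 36 mm wide (y), 26 mm high (x from -75 to 30 mm); head at +x 45 mm long, 50 mm wide, 34 mm high (x from 30 to 75 mm). Origin: centre of the underside; z up.
- handset_grip (a point): Place to hold the handset: on the handle, 3 mm ahead of its origin, 22 mm above its underside; close the fingers across the handle (handset y).
- cradle: Fixed handset cradle, grey bed and black walls, 172 (x) x 76 (y) mm: bed 14 mm above the table, walls rising 14 mm above it beside the head (at +x, 56 mm apart), beside the tail (at -x, 42 mm apart) and at the ends (156 mm apart); sides open for x = -56 to 38 mm. Origin: centre of the underside. Seated, the handset's origin is 14 mm above it, axes alike.
- console: Fixed white control box 100 x 90 x 40 mm with one round start button on top, 15 mm towards -x from its middle. Origin: centre of the underside.
- start_top (a point): Centre of the top face of the start button (28 mm across), z up.
- start (a joint): Travel of the start button: 0 up, 0.006 m fully down (about 5 N at the bottom); it springs back.
- weight: Bystander: steel check weight, 34 mm across, 42 mm high. Origin: centre of the underside.
- tape: Bystander: roll of tape, 64 mm across, 18 mm high, lying flat. Origin: centre of the underside.
- cup1: Bystander: paper cup 76 mm across, 90 mm high. Origin: centre of the underside.
- cup2: Bystander: paper cup 76 mm across, 90 mm high. Origin: centre of the underside.
- jar: Bystander: glass jar 56 mm across, 75 mm high. Origin: centre of the underside.
- marker: Bystander: black marker pen 130 mm long, lying. Origin: under its middle.
- pellet1: White pressed resin pellet, a short cylinder 26 mm across and 24 mm high, about 20 to 30 g. Origin: its centre; z along its axis. Standing in a well (either way up) its centre is 12 mm above the well's floor. May be absent.
- pellet2: White pressed resin pellet, a short cylinder 26 mm across and 24 mm high, about 20 to 30 g. Origin: its centre; z along its axis. Standing in a well (either way up) its centre is 12 mm above the well's floor. May be absent.
- pellet3: White pressed resin pellet, a short cylinder 26 mm across and 24 mm high, about 20 to 30 g. Origin: its centre; z along its axis. Standing in a well (either way up) its centre is 12 mm above the well's floor. May be absent.
- pellet4: White pressed resin pellet, a short cylinder 26 mm across and 24 mm high, about 20 to 30 g. Origin: its centre; z along its axis. Standing in a well (either way up) its centre is 12 mm above the well's floor. May be absent.
- pellet5: White pressed resin pellet, a short cylinder 26 mm across and 24 mm high, about 20 to 30 g. Origin: its centre; z along its axis. Standing in a well (either way up) its centre is 12 mm above the well's floor. May be absent.
- pellet6: White pressed resin pellet, a short cylinder 26 mm across and 24 mm high, about 20 to 30 g. Origin: its centre; z along its axis. Standing in a well (either way up) its centre is 12 mm above the well's floor. May be absent.
There are look-alikes about, which are no part of the job. What is shaped like the cover but yellow is not meant.

How it is judged:
On the way, in this order (a step that is already met when the one before it is completed fails the run):
1. the cover hangs on the rail, let go (x of cover_saddle in the frame of rail_mid between -0.012 and 0.012 m and z of cover_saddle in the frame of rail_mid between -0.012 and 0.012 m and y of cover_saddle in the frame of rail_mid between -0.055 and 0.055 m and angle between cover's own z axis and vertical below 0.25 rad and linear speed of cover below 0.03 m/s and contact force between the fingers and cover below 0.1 N), for 0.3 s.
2. every pellet is in a well and the handset is home in its cradle ((x of pellet1 in the frame of carrier between -0.038 and -0.018 m or x of pellet1 in the frame of carrier between 0.018 and 0.038 m) and (y of pellet1 in the frame of carrier between -0.066 and -0.046 m or y of pellet1 in the frame of carrier between -0.01 and 0.01 m or y of pellet1 in the frame of carrier between 0.046 and 0.066 m) and z of each of pellet1, pellet2, pellet3, pellet4, pellet5, pellet6 in the frame of carrier below 0.022 m and linear speed of each of pellet1, pellet2, pellet3, pellet4, pellet5, pellet6, handset below 0.03 m/s and (x of pellet2 in the frame of carrier between -0.038 and -0.018 m or x of pellet2 in the frame of carrier between 0.018 and 0.038 m) and (y of pellet2 in the frame of carrier between -0.066 and -0.046 m or y of pellet2 in the frame of carrier between -0.01 and 0.01 m or y of pellet2 in the frame of carrier between 0.046 and 0.066 m) and (x of pellet3 in the frame of carrier between -0.038 and -0.018 m or x of pellet3 in the frame of carrier between 0.018 and 0.038 m) and (y of pellet3 in the frame of carrier between -0.066 and -0.046 m or y of pellet3 in the frame of carrier between -0.01 and 0.01 m or y of pellet3 in the frame of carrier between 0.046 and 0.066 m) and (x of pellet4 in the frame of carrier between -0.038 and -0.018 m or x of pellet4 in the frame of carrier between 0.018 and 0.038 m) and (y of pellet4 in the frame of carrier between -0.066 and -0.046 m or y of pellet4 in the frame of carrier between -0.01 and 0.01 m or y of pellet4 in the frame of carrier between 0.046 and 0.066 m) and (x of pellet5 in the frame of carrier between -0.038 and -0.018 m or x of pellet5 in the frame of carrier between 0.018 and 0.038 m) and (y of pellet5 in the frame of carrier between -0.066 and -0.046 m or y of pellet5 in the frame of carrier between -0.01 and 0.01 m or y of pellet5 in the frame of carrier between 0.046 and 0.066 m) and (x of pellet6 in the frame of carrier between -0.038 and -0.018 m or x of pellet6 in the frame of carrier between 0.018 and 0.038 m) and (y of pellet6 in the frame of carrier between -0.066 and -0.046 m or y of pellet6 in the frame of carrier between -0.01 and 0.01 m or y of pellet6 in the frame of carrier between 0.046 and 0.066 m) and x of handset in the frame of cradle between -0.007 and 0.007 m and y of handset in the frame of cradle between -0.007 and 0.007 m and z of handset in the frame of cradle below 0.018 m and angle between the x axis of handset and the x axis of cradle, either way round below 0.09 rad and angle between handset's own z axis and vertical below 0.06 rad), for 0.2 s.
3. the start button is pressed down (value of joint start above 0.004 m), for 0.05 s.
At the end, for the whole second after the job is handed in: Cover at rest astride the bar (bar under the ridge within 12 mm, within 55 mm of its middle, tilt under 0.25 rad); each pellet in its own well (within 10 mm of its centre, under 16 mm above its floor); handset flat in the cradle within 7 mm, head in the wide end (all of step 1 and all of step 2); the robot touches nothing.
It fails at once if a bystander is moved more than 4 cm or knocked over (distance of any of weight, tape, jar, cup1, cup2, marker from where it was at the start of the episode above 0.04 m or angle between any of weight, jar, cup1, cup2's own z axis and vertical above 0.6 rad).
Of pellet1, pellet2, pellet3, pellet4, pellet5, pellet6 only 4 to 6 are there at a start; the rules pass over those that are not, and their reading is None.
At some moment in a run one of pellet1, pellet2, pellet3, pellet4, pellet5, pellet6, handset may be knocked a few centimetres aside while the robot is not near it.
It also fails if it takes over 210 s, if anything falls off the work surface, if the arm or the gripper's body presses on something with over 40 N, if the wrist force passes 120 N, or if a joint passes its speed limit or range.

### The arm

A 7-joint arm with a two-finger parallel gripper is mounted at the origin on the work surface. World frame = base frame: x ahead of the robot, y to its left, z up, the work surface at z = 0. Lengths are in m, angles in rad, forces in N, time in s.
With the tool pointing down it reaches from about 0.425 to 0.825 m from the base axis. Payload 3.6 kg.
Tool frame: the origin (TCP) lies between the finger pads, 19 mm behind the fingertips; this is the grasp point; z points along the fingers, y is the line along which they close (so a half turn about z gives the same grasp; the last joint's range is limited). The gripper opens to 93 mm and grips with 3 to 60 N. Pads are 15 mm wide; open, the fingers measure 128 mm over their backs; the gripper's body (75 mm by 188 mm) begins 65 mm behind the grasp point.
Start: joints at [-1.262, 0.615, -0.013, 1.423, 0.008, 1.103, -0.04], TCP at [0.214, 0.614, 0.237] pointing down, gripper open.
Joint ranges: [-3.12, 3.12], [-0.3, 2.06], [-1.34, 1.32], [0.26, 2.42], [-1.36, 4.5], [0.01, 1.98], [-2.84, 2.84]. Speed limits (rad/s): [2.79, 2.79, 3.14, 3.14, 3.14, 3.14, 3.14].

### API

Orientations are given as a rotation vector (axis times angle).
In Python, from rig import telemetry, viewer, manip gives the robot as it stands.
- The arm moves only by the tool move_arm, never from a script. Its argument "commands" is a list that holds one entry, the list of rows, each a list of 4 numbers: the shift along the tool's x, y, z in units of 0.15 m (1.0 is 0.15 m), then the turn about the tool's z in units of 120 degrees (1.0 is 120 degrees). A call has exactly 10 rows; each row is the pose to reach, as a shift and turn from the pose commanded when the call began, along the tool's axes at that moment; what a row does not reach only later rows make up. A row lasts 1/8 s, in which the tool goes at most 62.5 mm and 10.7 degrees, less where a joint would pass 70% of its speed; a pose out of reach is approached as far as the arm can. A call with a number of a shift or a turn outside -1 to 1 is refused whole. A call with a gripper value outside its range is refused whole. "grip" is the opening, from -1 (shut) to 1 (fully open), set as the call begins (left out, the last holds). The fingers move at their own pace and stop on an object; "grip_force" is the grip in N (left out, the last holds). Time passes only in rows, so rows that repeat a pose let the fingers close, or fill a call up. It gives the time, the measured TCP pose, the force, the opening and the grip force at its end, in the units of the state.
- telemetry.observe(): the state, without advancing time (a new reading comes with each control period).
- viewer.get_image(name): name is "scene" or "top" or "wrist"; returns a dict with "img" (384x512x3 uint8, blue, green, red), "z_map" (384x512 float32, m along the optical axis (not along the pixel's ray), 0 where there is no reading), "fx", "fy", "cx", "cy" (pixels), "k1" (the pictures are not rectified: a ray, as slopes to the right and down, at radius r is drawn at 1 + k1 r^2 times it, then the intrinsics apply), "world_from_camera" (4x4, takes a point from camera to world coordinates). Camera axes: x right, y down, z forward; pixel columns grow to the right and rows downward; lengths in m; the calibration is good to about 2 mm. A picture is of the moment at which its call begins.
- manip.job_done(): hands the job in; it is judged then, once.
Trained networks look in a picture, given as the dict that the camera call returned (one of the last four; its "shot" number tells which), for a name from the list of things; names that differ only in an ending like _2 or _b are one class to them, and where a whole thing is asked for, a point or a joint stands for the part that bears it (a point fixed in the world has none). Each returns a list of dicts, best first, with "p" (0 to 1); they miss things now and then, are a little off and sometimes report something else, mostly with a low value. They report only what shows in the picture. A call takes as long as a camera call. They do not tell look-alikes from the thing itself.
- viewer.find_in(thing, picture): "xy" ([column, row] in pixels, amid what is visible of it).
The state is a dict: "clock": time; "joint_pos": joint angles; "joint_velocities": joint speeds; "effort": joint torques, N m; "tcp_pos": TCP position; "eef_rot": TCP orientation; "wrist_force": force on the tool from outside, world axes, zero at the start; "ft_torque": the same for the moment, N m; "gripper_width": opening from 0.0 (shut) to 1.0 (fully open); "gripper_force": force on a finger pad.
Only numpy, scipy, OpenCV 4.12 (cv2) and the standard library are available. Lean on these libraries where they do the work, as an engineer would, in place of code of your own. Each camera call takes 0.05 s, during which the arm holds its last target. There are 200 camera calls.

## Working session

There is one attempt and no reset: what is moved stays moved. The work goes in short steps, Python scripts to look and compute and a tool call to move; the robot and the scene stay as the last step left them, time stands still between calls to the robot, and variables do not carry over. Pictures are saved under pics/ and viewed, at most 14 in all, crops included, and the job is handed in when it is done.

Besides the shell and the picture viewer there is one more tool, called after "Emit:" by a JSON object that holds its "method" and its "body", one argument or row to a line. move_arm: Moves the arm, as the interface text tells. Its arguments: {"type":"object","properties":{"commands":{"type":"array","items":{"type":"array","items":{"type":"array","items":{"type":"number","minimum":-1,"maximum":1}}}},"grip":{"type":"number"},"grip_force":{"type":"number"}},"required":["commands"]}

```bash
mkdir -p pics; ls
cat > h.py <<'E'
import numpy as np, cv2
from rig import telemetry, viewer, manip
def shot(n,save=None):
    d=viewer.get_image(n)
    if save: cv2.imwrite('pics/'+save,d['img'])
    return d
def ray(d,uv):
    a=np.array([(uv[0]-d['cx'])/d['fx'],(uv[1]-d['cy'])/d['fy']],float); s=a.copy()
    for _ in range(20): s=a/(1+d['k1']*(s@s))
    return s
def p3(d,uv,z=None):
    """world point at pixel from depth, or on plane z"""
    s=ray(d,uv); T=np.array(d['world_from_camera']); v=np.array([s[0],s[1],1.])
    if z is None:
        u0,v0=int(round(uv[0])),int(round(uv[1])); k=d['z_map'][max(v0-1,0):v0+2,max(u0-1,0):u0+2]; k=k[k>0]
        if not len(k): return None
        t=np.median(k)
    else: t=(z-T[2,3])/(T[:3,:3]@v)[2]
    return T[:3,:3]@(v*t)+T[:3,3]
def cloud(d):
    H,W=d['z_map'].shape; u,v=np.meshgrid(np.arange(W),np.arange(H))
    a=np.stack([(u-d['cx'])/d['fx'],(v-d['cy'])/d['fy']],-1); s=a.copy()
    for _ in range(20): s=a/(1+d['k1']*(s**2).sum(-1,keepdims=True))
    T=np.array(d['world_from_camera']); P=np.concatenate([s,np.ones((H,W,1))],-1)*d['z_map'][...,None]
    P=P@T[:3,:3].T+T[:3,3]; P[d['z_map']<=0]=np.nan
    return P
E
python3 - <<'E'
from h import *
np.set_printoptions(precision=4,suppress=True)
o=telemetry.observe(); print(o['clock'],o['tcp_pos'],o['eef_rot'],o['gripper_width'])
for n in ['top','scene']:
    d=shot(n,n+'0.png'); print(n,d['fx'],d['k1'],np.array(d['world_from_camera']))
    for t in ['cover','cover_grip','carrier','rail_mid','mat','handset','cradle','console','start_top','weight','tape','cup1','jar','marker','pellet1']:
        for r in viewer.find_in(t,d)[:8]:
            if r['p']>.3: print(t,round(r['p'],2),np.round(r['xy']),p3(d,r['xy']))
E
```

```text
pics
0.0 [0.214  0.613  0.2363] [-0.5249 -3.0971  0.004 ] 1.0024099474759542
top 483.34758109240545 -0.21192889200495488 [[ 0.0214 -0.9805  0.1953  0.1956]
 [-0.9996 -0.025  -0.0159  0.0168]
 [ 0.0204 -0.1949 -0.9806  1.632 ]
 [ 0.      0.      0.      1.    ]]
cover 0.72 [264. 208.] [ 0.4642 -0.0233  0.077 ]
cover 0.67 [335. 274.] [ 0.2562 -0.2583  0.082 ]
cover_grip 0.82 [336. 271.] [ 0.2631 -0.2598  0.0846]
cover_grip 0.57 [265. 209.] [ 0.4624 -0.0284  0.0746]
carrier 0.56 [241. 207.] [0.4771 0.0505 0.0173]
carrier 0.35 [251. 148.] [0.6823 0.0238 0.0265]
rail_mid 0.81 [163. 154.] [0.6154 0.2996 0.1697]
mat 0.57 [328. 208.] [ 0.4833 -0.2491  0.0038]
handset 0.64 [250. 148.] [0.6833 0.0259 0.0267]
handset 0.33 [328. 207.] [ 0.486  -0.2494  0.0022]
cradle 0.58 [324. 165.] [ 0.6326 -0.2316  0.0103]
cradle 0.49 [216. 125.] [0.7734 0.1485 0.0026]
console 0.63 [182. 230.] [0.3867 0.2418 0.0619]
start_top 0.59 [179. 236.] [0.3696 0.2507 0.0566]
weight 0.39 [379. 183.] [ 0.5678 -0.4204  0.042 ]
tape 0.52 [159. 154.] [0.662  0.3457 0.0067]
tape 0.46 [215. 245.] [0.3469 0.1347 0.0162]
cup1 0
[... 1001 characters left out ...]
5 -0.2426  0.0141]
console 0.98 [272. 155.] [0.4094 0.2268 0.0391]
start_top 0.65 [215. 247.] [ 0.5268 -0.1778  0.0073]
start_top 0.45 [266. 145.] [0.3698 0.2327 0.0588]
start_top 0.41 [240. 208.] [ 0.5053 -0.0345  0.0731]
weight 0.47 [166. 310.] [ 0.5885 -0.4246  0.034 ]
tape 0.42 [246. 164.] [0.3557 0.1352 0.0195]
cup1 0.91 [331. 222.] [0.7502 0.1745 0.0123]
cup1 0.61 [347. 125.] [0.5231 0.5473 0.0488]
jar 0.95 [180. 330.] [ 0.6743 -0.4304  0.0742]
jar 0.6 [345. 127.] [0.5178 0.5479 0.0327]
marker 0.53 [104. 295.] [ 0.4008 -0.5363  0.0037]
pellet1 0.55 [197. 232.] [ 0.4458 -0.1871  0.017 ]
pellet1 0.43 [195. 258.] [ 0.5191 -0.2533  0.0296]
pellet1 0.37 [179. 247.] [ 0.4482 -0.2681  0.0273]
```

Run:
```python
import cv2
a=cv2.imread('pics/top0.png');cv2.imwrite('pics/t0b.png',cv2.resize(a[90:310,60:430],None,fx=2.1,fy=2.1,interpolation=cv2.INTER_CUBIC))
a=cv2.imread('pics/scene0.png');cv2.imwrite('pics/s0b.png',cv2.resize(a[90:384,60:400],None,fx=2,fy=2,interpolation=cv2.INTER_CUBIC))
```

```text
(no output)
```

View pics/t0b.png

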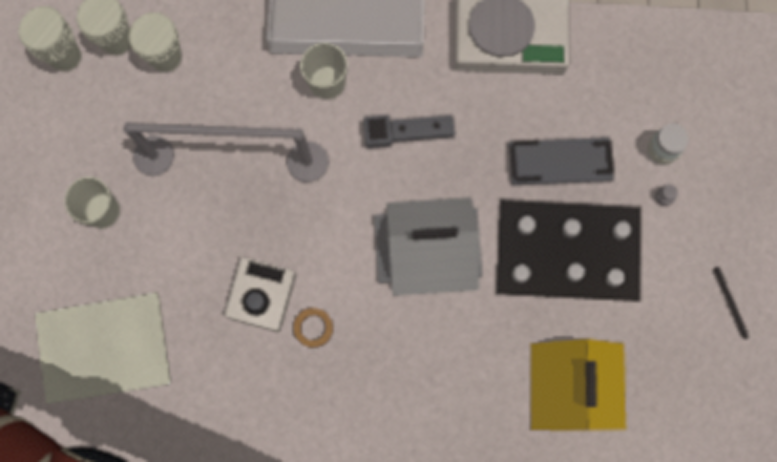

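View pics/s0b.png

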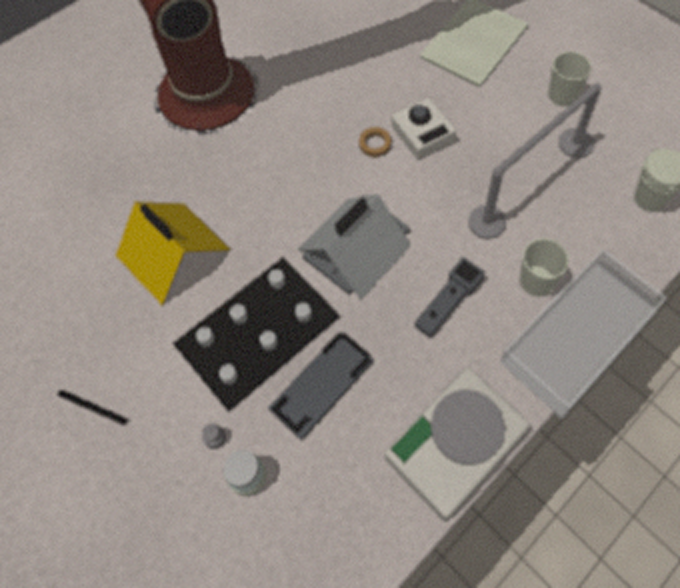

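The pictures show six pellets on the black mat, around (495–640, 200–300) in the top crop. The grey cover has its rib at (434, 233), the yellow look-alike sits at (578, 385), and the handset's head points left at (378, 128). The cradle is at (560, 160), the rail bar runs (130–300, 130), and the console is at (260, 295).

```bash
cat >> h.py <<'E'
def rect(P,m):
    """centre,size,long-axis angle(deg) of masked points in xy"""
    q=P[m][:,:2].astype(np.float32); r=cv2.minAreaRect(q*1000); (c,s,a)=r
    if s[0]<s[1]: s=(s[1],s[0]); a+=90
    a=(a+90)%180-90
    return np.round(c,1),np.round(s,1),round(a,1),len(q),np.round(np.median(P[m][:,2])*1000,1)
def near(P,x,y,r): return (np.abs(P[...,0]-x)<r)&(np.abs(P[...,1]-y)<r)
E
cat > meas.py <<'E'
from h import *
for n in ['top','scene']:
    d=shot(n); P=cloud(d); z=P[...,2]; I=d['img'].astype(int); br=I.sum(-1)/3
    print(n,'rib',rect(P,near(P,.46,-.03,.08)&(z>.112)))
    m=near(P,.46,-.03,.13)&(z>.02)&(z<.112); print(' cover',rect(P,m))
    # rib by darkness
    m=near(P,.46,-.03,.08)&(z>.09)&(br<70); print(' ribdark',m.sum() and rect(P,m))
    m=(z>.14)&(z<.19)&(P[...,0]>.55)&(P[...,0]<.7)&(np.abs(P[...,1]-.3)<.11); print(' bar',rect(P,m), np.percentile(z[m],[5,50,95]))
    q=P[m]; print('  bar fit x=a*y+b',np.polyfit(q[:,1],q[:,0],1))
    m=near(P,.68,.02,.11)&(z>.013)&(z<.05); print(' handset',rect(P,m))
    m=near(P,.68,.02,.11)&(z>.03)&(z<.05); print(' hs head',m.sum() and rect(P,m))
    m=near(P,.632,-.237,.1)&(z>.008)&(z<.05); print(' cradle',rect(P,m))
    m=near(P,.632,-.237,.1)&(z>.022)&(z<.05); print(' walls',rect(P,m))
    m=near(P,.40,.235,.1)&(z>.03)&(z<.09); print(' console',rect(P,m))
    m=near(P,.48,-.25,.15)&(z>.015)&(z<.06)&(P[...,0]<.58)&(P[...,1]<-.125)
    k,L,st,c=cv2.connectedComponentsWithStats(m.astype(np.uint8))
    for i in range(1,k):
        if st[i,4]>8: print('  pellet',rect(P,(L==i)))
E
python3 meas.py
python3 - <<'E'
from h import *
d=shot('wrist','w0.png'); T=np.array(d['world_from_camera']); o=telemetry.observe()
from scipy.spatial.transform import Rotation as R
Rt=R.from_rotvec(o['eef_rot']).as_matrix(); np.set_printoptions(precision=4,suppress=True)
print(Rt, d['fx'],d['k1']); print('cam in tool',Rt.T@(T[:3,3]-o['tcp_pos'])); print(Rt.T@T[:3,:3])
E
```

```text
top rib (array([483.2, -32.7]), array([70. , 12.9]), -83.2, 97, np.float64(125.4))
 cover (array([480.3, -24.4]), array([164.5, 137.6]), -83.6, 1492, np.float64(57.9))
 ribdark (array([481.9, -31.2]), array([66.8, 11.2]), -83.3, 92, np.float64(124.5))
 bar (array([620.1, 299.3]), array([218.4,  15.4]), 88.7, 304, np.float64(175.5)) [0.16943303 0.17548037 0.18073817]
  bar fit x=a*y+b [0.02956782 0.6101113 ]
 handset (array([691.7,  18.1]), array([219.9, 188.1]), -88.6, 571, np.float64(28.2))
 hs head (array([715.4,  18.4]), array([219.3, 140.6]), -88.6, 228, np.float64(34.7))
 cradle (array([ 624.3, -241.2]), array([193.2, 193. ]), -3.4, 1028, np.float64(15.0))
 walls (array([ 630. , -244.5]), array([167.5,  70.5]), -86.6, 155, np.float64(27.5))
 console (array([393. , 242.4]), array([101.3,  92.9]), -13.7, 817, np.float64(41.2))
  pellet (array([ 518.8, -184.6]), array([23.8, 23.5]), 2.7, 50, np.float64(26.3))
  pellet (array([ 516. , -256.3]), array([24.8, 24.1]), -43.9, 50, np.float64(26.7))
  pellet (array([ 512.9, -341.1]), array([25.6, 25.2]), -37.3, 50, np.float64(25.5))
  pel
[... 1142 characters left out ...]
]), -75.1, 49, np.float64(26.6))
  pellet (array([ 519.2, -184.9]), array([25.4, 20.9]), -47.5, 51, np.float64(26.9))
  pellet (array([ 443.8, -265.4]), array([24.5, 23.6]), -32.3, 53, np.float64(26.5))
  pellet (array([ 436.4, -330.4]), array([24.8, 24.6]), -55.7, 57, np.float64(27.1))
  pellet (array([ 517.2, -260.3]), array([23.4, 23.2]), -68.4, 55, np.float64(27.0))
  pellet (array([ 514.9, -342.1]), array([25. , 22.4]), -50.3, 58, np.float64(27.0))
[[-0.9441  0.3295 -0.0001]
 [ 0.3295  0.9441 -0.0001]
 [ 0.     -0.0001 -1.    ]] 290.44959521586514 -0.047612221072599575
cam in tool [ 0.0686 -0.     -0.1473]
[[ 0.001  -0.9684 -0.2492]
 [ 1.      0.0011 -0.0006]
 [ 0.0009 -0.2492  0.9684]]
```

```bash
cat > plan.py <<'E'
import numpy as np, sys, ast
# usage: plan.py "[x,y,z,psi]" "[[x,y,z,psi],...]"   psi = world angle of tool y (deg); prints final row of every call
def plan(p,ts):
    p=np.array(p,float)
    for t in ts:
        t=np.array(t,float); k=0
        while True:
            a=np.radians(p[3]); ex=np.array([-np.sin(a),np.cos(a)]); ey=np.array([np.cos(a),np.sin(a)])
            d=t-p; v=np.array([d[:2]@ex/.15,d[:2]@ey/.15,-d[2]/.15,-d[3]/120])
            s=max(1,np.abs(v[:3]).max(),abs(v[3])/.7); v=np.round(v/s,3)
            w=v[0]*.15*ex+v[1]*.15*ey
            p=p+np.array([w[0],w[1],-v[2]*.15,-v[3]*120])
            print(v.tolist(),'->',np.round(p,4).tolist()); k+=1
            if s==1 or k>12: break
    return p
if __name__=='__main__': plan(ast.literal_eval(sys.argv[1]),ast.literal_eval(sys.argv[2]))
E
python3 plan.py "[.214,.614,.237,70.8]" "[[.40,.33,.237,50],[.483,-.0335,.237,5.9],[.4833,-.0335,.15,5.9],[.4833,-.0335,.118,5.9]]"
```

```text
[-1.0, -0.769, -0.0, 0.097] -> [0.3177, 0.4557, 0.237, 59.16]
[-0.901, -0.439, -0.0, 0.076] -> [0.4, 0.3299, 0.237, 50.04]
[-1.0, -0.758, -0.0, 0.186] -> [0.442, 0.1464, 0.237, 27.72]
[-1.0, -0.266, -0.0, 0.153] -> [0.4764, -0.0049, 0.237, 9.36]
[-0.195, 0.012, -0.0, 0.029] -> [0.4829, -0.0335, 0.237, 5.88]
[-0.0, 0.002, 0.58, -0.0] -> [0.4832, -0.0335, 0.15, 5.88]
[-0.0, 0.0, 0.213, -0.0] -> [0.4832, -0.0335, 0.118, 5.88]
```

Emit:
{"method": "move_arm", "body": {
  "commands": [
    [[-0.15, -0.115, 0, 0.014], [-0.3, -0.23, 0, 0.028], [-0.45, -0.345, 0, 0.042], [-0.6, -0.46, 0, 0.056], [-0.75, -0.575, 0, 0.07], [-0.9, -0.69, 0, 0.084], [-1, -0.769, 0, 0.097], [-1, -0.769, 0, 0.097], [-1, -0.769, 0, 0.097], [-1, -0.769, 0, 0.097]]
  ],
  "grip": 1
}}

```text
clock: 3.0
tcp_pos: [0.3167, 0.4566, 0.2373]
eef_rot: [-0.832, -3.028, -0.001]
wrist_force: [0.0, -1.1, 0.7]
gripper_width: 1.003
gripper_force: 0.0
```

Emit:
{"method": "move_arm", "body": {
  "commands": [
    [[-0.13, -0.06, 0, 0.011], [-0.26, -0.12, 0, 0.022], [-0.39, -0.18, 0, 0.033], [-0.52, -0.24, 0, 0.044], [-0.65, -0.31, 0, 0.055], [-0.78, -0.38, 0, 0.066], [-0.901, -0.439, 0, 0.076], [-0.901, -0.439, 0, 0.076], [-0.901, -0.439, 0, 0.076], [-0.901, -0.439, 0, 0.076]]
  ]
}}

```text
clock: 4.25
tcp_pos: [0.3993, 0.3306, 0.2374]
eef_rot: [-1.071, -2.953, -0.0]
wrist_force: [-0.1, 0.4, 0.2]
gripper_width: 0.999
gripper_force: 0.0
```

Emit:
{"method": "move_arm", "body": {
  "commands": [
    [[-0.14, -0.1, 0, 0.027], [-0.28, -0.21, 0, 0.054], [-0.42, -0.32, 0, 0.08], [-0.56, -0.43, 0, 0.106], [-0.7, -0.54, 0, 0.133], [-0.85, -0.65, 0, 0.16], [-1, -0.758, 0, 0.186], [-1, -0.758, 0, 0.186], [-1, -0.758, 0, 0.186], [-1, -0.758, 0, 0.186]]
  ]
}}

```text
clock: 5.5
tcp_pos: [0.4415, 0.1471, 0.2374]
eef_rot: [-1.622, -2.69, -0.001]
wrist_force: [-0.2, 0.1, -0.1]
gripper_width: 1.0
gripper_force: 0.0
```

Emit:
{"method": "move_arm", "body": {
  "commands": [
    [[-0.14, -0.04, 0, 0.022], [-0.28, -0.08, 0, 0.044], [-0.42, -0.11, 0, 0.066], [-0.56, -0.15, 0, 0.088], [-0.7, -0.19, 0, 0.11], [-0.85, -0.23, 0, 0.132], [-1, -0.266, 0, 0.153], [-1, -0.266, 0, 0.153], [-1, -0.266, 0, 0.153], [-1, -0.266, 0, 0.153]]
  ]
}}

```text
clock: 6.75
tcp_pos: [0.476, -0.0043, 0.2373]
eef_rot: [-2.031, -2.396, -0.0]
wrist_force: [-0.2, -0.4, 0.0]
gripper_width: 1.005
gripper_force: 0.0
```

```bash
cat > where.py <<'E'
from h import *
from scipy.spatial.transform import Rotation as R
def pose():
    o=telemetry.observe(); m=R.from_rotvec(o['eef_rot']).as_matrix()
    return o, np.array([*o['tcp_pos'],np.degrees(np.arctan2(m[1,1],m[0,1]))]), m[:,2]
if __name__=='__main__':
    o,p,z=pose(); print('t',round(o['clock'],2),'pose',np.round(p,4).tolist(),'tz',np.round(z,3),'w',round(o['gripper_width'],3),'gf',np.round(o['gripper_force'],1),'F',np.round(o['wrist_force'],1),'q',np.round(o['joint_pos'],2))
E
python3 where.py
python3 - <<'E'
from h import *
d=shot('wrist','w1.png'); P=cloud(d); z=P[...,2]
m=near(P,.483,-.033,.08)&(z>.112)&(z<.14); print('rib',rect(P,m))
m=near(P,.483,-.033,.08)&(z>.095)&(z<.14)&(d['img'].mean(-1)<70); print('ribdark',m.sum() and rect(P,m))
m=near(P,.483,-.033,.09)&(z>.05)&(z<.09); print('slopes',rect(P,m))
E
```

```text
t 6.75 pose [0.476, -0.0043, 0.2373, 9.4409] tz [-0.     0.001 -1.   ] w 1.005 gf 0.0 F [-0.2 -0.4  0. ] q [-0.3   0.36  0.37  1.92 -0.17  0.89  0.31]
rib (array([484.1, -32.4]), array([69.7, 12. ]), -84.7, 924, np.float64(126.7))
ribdark (array([484.1, -31.8]), array([68.8, 11.1]), -84.6, 844, np.float64(126.8))
slopes (array([483.7, -33.4]), array([141.6,  81.4]), -85.0, 6029, np.float64(71.4))
```

```bash
python3 plan.py "[0.4764, -0.0049, 0.237, 9.36]" "[[.4842,-.0326,.237,5.2],[.4842,-.0326,.1185,5.2]]"; python3 plan.py "[.4842,-.0326,.1185,5.2]" "[[.4842,-.0326,.3185,5.2],[.55,.14,.3285,0],[.6205,.30,.3285,-1],[.6205,.30,.22,-1]]"
```

```text
[-0.191, 0.021, -0.0, 0.035] -> [0.4842, -0.0327, 0.237, 5.16]
[0.0, 0.0, 0.79, -0.0] -> [0.4842, -0.0327, 0.1185, 5.16]
[0.0, 0.0, -1.0, -0.0] -> [0.4842, -0.0326, 0.2685, 5.2]
[0.0, 0.0, -0.333, -0.0] -> [0.4842, -0.0326, 0.3184, 5.2]
[1.0, 0.489, -0.061, 0.039] -> [0.5437, 0.1234, 0.3276, 0.52]
[0.11, 0.043, -0.006, 0.004] -> [0.55, 0.14, 0.3285, 0.04]
[1.0, 0.442, -0.0, 0.008] -> [0.6161, 0.29, 0.3285, -0.92]
[0.067, 0.028, -0.0, 0.001] -> [0.6205, 0.3, 0.3285, -1.04]
[-0.0, -0.0, 0.723, -0.0] -> [0.6205, 0.3, 0.22, -1.04]
```

Emit:
{"method": "move_arm", "body": {
  "commands": [
    [[-0.05, 0.005, 0, 0.01], [-0.1, 0.01, 0, 0.02], [-0.15, 0.015, 0, 0.03], [-0.191, 0.021, 0, 0.035], [-0.191, 0.021, 0.1, 0.035], [-0.191, 0.021, 0.2, 0.035], [-0.191, 0.021, 0.3, 0.035], [-0.191, 0.021, 0.4, 0.035], [-0.191, 0.021, 0.5, 0.035], [-0.191, 0.021, 0.5, 0.035]]
  ]
}}

```text
clock: 8.05
tcp_pos: [0.4833, -0.0334, 0.1616]
eef_rot: [-2.119, -2.317, 0.003]
wrist_force: [-0.2, -0.0, 0.0]
gripper_width: 1.0
gripper_force: 0.0
```

Emit:
{"method": "move_arm", "body": {
  "commands": [
    [[0, 0, 0.06, 0], [0, 0, 0.12, 0], [0, 0, 0.18, 0], [0, 0, 0.24, 0], [0, 0, 0.29, 0], [0, 0, 0.29, 0], [0, 0, 0.29, 0], [0, 0, 0.29, 0], [0, 0, 0.29, 0], [0, 0, 0.29, 0]]
  ]
}}

```text
clock: 9.3
tcp_pos: [0.484, -0.0332, 0.1191]
eef_rot: [2.12, 2.318, 0.0]
wrist_force: [0.2, -0.1, -0.2]
gripper_width: 0.998
gripper_force: 0.0
```

Emit:
{"method": "move_arm", "body": {
  "commands": [
    [[0, 0, 0, 0], [0, 0, 0, 0], [0, 0, 0, 0], [0, 0, 0, 0], [0, 0, 0, 0], [0, 0, 0, 0], [0, 0, 0, 0], [0, 0, 0, 0], [0, 0, 0, 0], [0, 0, 0, 0]]
  ],
  "grip": -1,
  "grip_force": 35
}}

```text
clock: 10.55
tcp_pos: [0.484, -0.0332, 0.119]
eef_rot: [2.12, 2.318, 0.0]
wrist_force: [0.3, -0.1, -0.7]
gripper_width: 0.127
gripper_force: 35.0
```

```bash
python3 where.py
```

```text
t 10.55 pose [0.484, -0.0332, 0.119, 5.123] tz [ 0. -0. -1.] w 0.127 gf 35.0 F [ 0.3 -0.1 -0.7] q [-0.19  0.55  0.31  2.03 -0.29  0.6   0.41]
```

Emit:
{"method": "move_arm", "body": {
  "commands": [
    [[0, 0, -0.04, 0], [0, 0, -0.12, 0], [0, 0, -0.24, 0], [0, 0, -0.38, 0], [0, 0, -0.52, 0], [0, 0, -0.66, 0], [0, 0, -0.8, 0], [0, 0, -0.92, 0], [0, 0, -1, 0], [0, 0, -1, 0]]
  ]
}}

```text
clock: 11.8
tcp_pos: [0.4842, -0.0333, 0.2699]
eef_rot: [2.119, 2.318, 0.002]
wrist_force: [-0.8, -0.3, -1.9]
gripper_width: 0.123
gripper_force: 35.0
```

Emit:
{"method": "move_arm", "body": {
  "commands": [
    [[0, 0, -0.1, 0], [0, 0, -0.2, 0], [0, 0, -0.3, 0], [0, 0, -0.38, 0], [0, 0, -0.4, 0], [0, 0, -0.4, 0], [0, 0, -0.4, 0], [0, 0, -0.4, 0], [0, 0, -0.4, 0], [0, 0, -0.4, 0]]
  ]
}}

```text
clock: 13.05
tcp_pos: [0.4839, -0.0332, 0.3289]
eef_rot: [-2.12, -2.318, 0.0]
wrist_force: [0.1, 0.1, -2.0]
gripper_width: 0.126
gripper_force: 35.0
```

```bash
python3 where.py
python3 - <<'E'
from h import *
d=shot('top','top1.png'); P=cloud(d); z=P[...,2]
d2=shot('scene','scene1.png'); P2=cloud(d2)
for n,Q in (('top',P),('scene',P2)):
    for lo,hi in ((.012,.022),(.009,.022)):
        m=(Q[...,2]>lo)&(Q[...,2]<hi)&near(Q,.475,-.025,.13)&(Q[...,1]>-.125); print(n,m.sum() and rect(Q,m))
E
python3 plan.py "[.4842,-.0327,.3285,5.16]" "[[.55,.14,.3285,0],[.6205,.30,.3285,-1],[.6205,.30,.22,-1]]"
```

```text
t 13.05 pose [0.4839, -0.0332, 0.3289, 5.1239] tz [-0. -0. -1.] w 0.126 gf 35.0 F [ 0.1  0.1 -2. ] q [-0.29  0.29  0.42  1.74 -0.13  1.14  0.26]
top (array([501.2, -15.5]), array([230.1, 154.6]), -83.6, 112, np.float64(16.3))
top (array([471. , -12.9]), array([237.5, 219.1]), 0.6, 166, np.float64(14.4))
scene (array([482.8, -26.3]), array([170. , 112.5]), -84.9, 560, np.float64(16.2))
scene (array([482. , -26.5]), array([170. , 114.2]), -84.8, 681, np.float64(15.4))
[1.0, 0.488, -0.0, 0.039] -> [0.5436, 0.1233, 0.3285, 0.48]
[0.111, 0.044, -0.0, 0.004] -> [0.5501, 0.14, 0.3285, 0.0]
[1.0, 0.44, -0.0, 0.008] -> [0.6161, 0.29, 0.3285, -0.96]
[0.067, 0.028, -0.0, 0.0] -> [0.6204, 0.3, 0.3285, -0.96]
[0.0, 0.0, 0.723, 0.0] -> [0.6204, 0.3, 0.2201, -0.96]
```

Emit:
{"method": "move_arm", "body": {
  "commands": [
    [[0.06, 0.03, 0, 0.003], [0.18, 0.09, 0, 0.008], [0.32, 0.16, 0, 0.013], [0.47, 0.23, 0, 0.018], [0.62, 0.3, 0, 0.024], [0.76, 0.37, 0, 0.03], [0.88, 0.43, 0, 0.035], [0.96, 0.47, 0, 0.038], [1, 0.488, 0, 0.039], [1, 0.488, 0, 0.039]]
  ]
}}

```text
clock: 14.4
tcp_pos: [0.5434, 0.1229, 0.3288]
eef_rot: [-2.212, -2.23, 0.001]
wrist_force: [1.6, -0.0, -1.4]
gripper_width: 0.126
gripper_force: 35.0
```

Emit:
{"method": "move_arm", "body": {
  "commands": [
    [[0.06, 0.03, 0, 0.001], [0.18, 0.08, 0, 0.003], [0.32, 0.14, 0, 0.004], [0.47, 0.2, 0, 0.006], [0.62, 0.26, 0, 0.008], [0.76, 0.33, 0, 0.01], [0.88, 0.38, 0, 0.011], [0.96, 0.42, 0, 0.012], [1, 0.44, 0, 0.012], [1, 0.44, 0, 0.012]]
  ]
}}

```text
clock: 15.65
tcp_pos: [0.6083, 0.2734, 0.3287]
eef_rot: [-2.24, -2.202, 0.001]
wrist_force: [0.9, -0.5, -1.8]
gripper_width: 0.127
gripper_force: 35.0
```

```bash
python3 where.py
python3 - <<'E'
from h import *
for n in ('top','scene'):
    d=shot(n,n+'2.png'); P=cloud(d); z=P[...,2]
    m=(z>.16)&(z<.185)&near(P,.62,.3,.15); q=P[m]; print(n,'bar',rect(P,m))
    m=(z>.24)&(z<.31)&near(P,.61,.28,.12); print(' cover',m.sum(), m.sum() and rect(P,m))
E
```

```text
t 15.65 pose [0.6083, 0.2734, 0.3287, -0.9853] tz [-0. -0. -1.] w 0.127 gf 35.0 F [ 0.9 -0.5 -1.8] q [-0.64  0.6   0.36  1.22 -0.21  1.35 -0.31]
top bar (array([620.6, 306.6]), array([274.9,  17.9]), 89.2, 128, np.float64(175.1))
 cover 646 (array([605.8, 237.4]), array([115.9,  67.2]), 0.4, 646, np.float64(274.0))
scene bar (array([622.7, 302.2]), array([271.5,  17.3]), 88.7, 143, np.float64(175.4))
 cover 1011 (array([607.7, 269.9]), array([143.4, 114.1]), 89.3, 1011, np.float64(272.3))
```

Emit:
{"method": "move_arm", "body": {
  "commands": [
    [[0.06, 0.03, 0, 0], [0.12, 0.06, 0, 0], [0.178, 0.082, 0, 0], [0.178, 0.082, 0.1, 0], [0.178, 0.082, 0.22, 0], [0.178, 0.082, 0.34, 0], [0.178, 0.082, 0.46, 0], [0.178, 0.082, 0.58, 0], [0.178, 0.082, 0.66, 0], [0.178, 0.082, 0.7, 0]]
  ]
}}

```text
clock: 17.0
tcp_pos: [0.6206, 0.2995, 0.2227]
eef_rot: [-2.241, -2.202, 0.003]
wrist_force: [-0.4, 1.1, -1.8]
gripper_width: 0.128
gripper_force: 35.0
```

Emit:
{"method": "move_arm", "body": {
  "commands": [
    [[0, 0, 0.02, 0], [0, 0, 0.04, 0], [0, 0, 0.06, 0], [0, 0, 0.07, 0], [0, 0, 0.08, 0], [0, 0, 0.09, 0], [0, 0, 0.1, 0], [0, 0, 0.11, 0], [0, 0, 0.11, 0], [0, 0, 0.11, 0]]
  ]
}}

```text
clock: 18.25
tcp_pos: [0.6217, 0.2998, 0.2078]
eef_rot: [2.24, 2.201, 0.002]
wrist_force: [1.6, -0.7, -0.1]
gripper_width: 0.128
gripper_force: 35.0
```

```bash
python3 where.py
python3 - <<'E'
from h import *
for n in ('top','scene'):
    d=shot(n,n+'3.png'); P=cloud(d); z=P[...,2]
    m=(z>.12)&(z<.185)&near(P,.62,.3,.12); print(' cover',m.sum(), m.sum() and rect(P,m))
E
```

```text
t 18.25 pose [0.6217, 0.2998, 0.2078, -1.0042] tz [ 0.002  0.    -1.   ] w 0.128 gf 35.0 F [ 1.6 -0.7 -0.1] q [-0.65  0.72  0.33  1.34 -0.24  1.12 -0.31]
 cover 651 (array([630.7, 295. ]), array([225.3, 126.1]), 66.3, 651, np.float64(155.7))
 cover 891 (array([621.9, 296.7]), array([232.4, 113.6]), 89.6, 891, np.float64(152.3))
```

Emit:
{"method": "move_arm", "body": {
  "commands": [
    [[0, 0, 0.01, 0], [0, 0, 0.01, 0], [0, 0, 0.01, 0], [0, 0, 0.01, 0], [0, 0, 0.01, 0], [0, 0, 0.01, 0], [0, 0, 0.01, 0], [0, 0, 0.01, 0], [0, 0, 0.01, 0], [0, 0, 0.01, 0]]
  ],
  "grip": -0.2
}}

```text
clock: 19.6
tcp_pos: [0.621, 0.2998, 0.2059]
eef_rot: [-2.241, -2.202, 0.0]
wrist_force: [-0.7, -0.1, 0.2]
gripper_width: 0.4
gripper_force: 0.0
```

Emit:
{"method": "move_arm", "body": {
  "commands": [
    [[0, 0, -0.05, 0], [0, 0, -0.1, 0], [0, 0, -0.2, 0], [0, 0, -0.3, 0], [0, 0, -0.4, 0], [0, 0, -0.5, 0], [0, 0, -0.6, 0], [0, 0, -0.6, 0], [0, 0, -0.6, 0], [0, 0, -0.6, 0]]
  ]
}}

```text
clock: 20.85
tcp_pos: [0.6206, 0.2997, 0.295]
eef_rot: [-2.24, -2.202, 0.003]
wrist_force: [0.2, 1.0, 0.7]
gripper_width: 0.401
gripper_force: 0.0
```

```bash
python3 where.py
python3 - <<'E'
from h import *
d=shot('wrist','w4.png'); P=cloud(d); z=P[...,2]
m=near(P,.62,.3,.08)&(z>.195)&(z<.23); print('rib',rect(P,m))
m=near(P,.62,.3,.1)&(z>.10)&(z<.18); print('slopes',rect(P,m))
d=shot('scene','scene4.png')
E
cat >> plan.py <<'E'
E
python3 plan.py "[.621,.3003,.2955,-0.96]" "[[.45,.05,.25,0],[.47,-.22,.25,0]]"
```

```text
t 20.85 pose [0.6206, 0.2997, 0.295, -0.9947] tz [-0.002 -0.001 -1.   ] w 0.401 gf 0.0 F [0.2 1.  0.7] q [-0.66  0.66  0.35  1.21 -0.22  1.31 -0.33]
rib (array([621.1, 300.7]), array([69.2, 11.6]), 89.1, 1199, np.float64(214.9))
slopes (array([625.1, 310.7]), array([178.7, 142.6]), 88.8, 12901, np.float64(151.5))
[-1.0, -0.659, 0.18, -0.005] -> [0.5197, 0.152, 0.2685, -0.36]
[-0.683, -0.46, 0.123, -0.003] -> [0.45, 0.05, 0.25, 0.0]
[-1.0, 0.074, 0.0, -0.0] -> [0.4611, -0.1, 0.25, 0.0]
[-0.8, 0.059, 0.0, -0.0] -> [0.47, -0.22, 0.25, 0.0]
```

View pics/scene4.png

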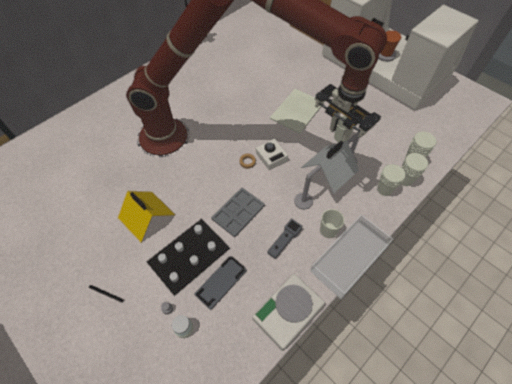

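The cover now hangs astride the bar at (340, 165). The carrier with its six wells shows at (238, 212), and all six pellets are still on the mat. Next I move over the mat and carrier and measure with the wrist camera.

Emit:
{"method": "move_arm", "body": {
  "commands": [
    [[-0.14, -0.09, 0, 0], [-0.28, -0.18, 0, 0], [-0.42, -0.28, 0.05, 0], [-0.56, -0.37, 0.1, 0], [-0.7, -0.46, 0.15, 0], [-0.85, -0.56, 0.18, 0], [-1, -0.659, 0.18, -0.005], [-1, -0.659, 0.18, -0.005], [-1, -0.659, 0.18, -0.005], [-1, -0.659, 0.18, -0.005]]
  ]
}}

```text
clock: 22.2
tcp_pos: [0.5201, 0.1528, 0.2688]
eef_rot: [-2.227, -2.216, -0.001]
wrist_force: [-1.0, 0.3, 0.1]
gripper_width: 0.403
gripper_force: 0.0
```

Emit:
{"method": "move_arm", "body": {
  "commands": [
    [[-0.14, -0.06, 0, 0], [-0.28, -0.12, 0, 0], [-0.42, -0.18, 0, 0], [-0.56, -0.24, 0, 0], [-0.7, -0.3, 0, 0], [-0.85, -0.35, 0, 0], [-1, -0.4, 0, 0], [-1, -0.4, 0, 0], [-1, -0.4, 0, 0], [-1, -0.4, 0, 0]]
  ]
}}

```text
clock: 23.45
tcp_pos: [0.4588, 0.003, 0.2689]
eef_rot: [-2.227, -2.216, -0.001]
wrist_force: [-0.1, -0.2, 0.4]
gripper_width: 0.401
gripper_force: 0.0
```

```bash
python3 where.py
cat > find.py <<'E'
from h import *
def comps(P,m,mn):
    k,L,st,c=cv2.connectedComponentsWithStats(m.astype(np.uint8)); return [L==i for i in range(1,k) if st[i,4]>=mn]
def pellets(d,lo=.018,hi=.05,box=(.36,.58,-.42,.08)):
    """white blobs of pellet height: x,y,ztop,size (mm)"""
    P=cloud(d); z=P[...,2]; I=d['img']; out=[]
    m=(z>lo)&(z<hi)&(P[...,0]>box[0])&(P[...,0]<box[1])&(P[...,1]>box[2])&(P[...,1]<box[3])&(I.mean(-1)>110)
    for c in comps(P,m,10):
        q=P[c]; zt=np.percentile(q[:,2],80); t=c&(np.abs(z-zt)<.006); (x,y),r=cv2.minEnclosingCircle((P[t][:,:2]*1000).astype(np.float32)); out.append((round(x,1),round(y,1),round(zt*1000,1),round(r,1),int(t.sum())))
    return sorted(out)
E
python3 - <<'E'
from find import *
for n in ('wrist','top','scene'):
    d=shot(n,n+'5.png'); P=cloud(d); z=P[...,2]
    print(n); [print('  ',p) for p in pellets(d)]
    m=near(P,.4825,-.0265,.13)&(P[...,1]>-.125)&(z>.0125)&(z<.019); cs=max(comps(P,m,20),key=np.sum,default=None)
    if cs is not None: print(' carrier',rect(P,cs))
    for nm,x,y,lo,hi in (('hs',.68,.015,.013,.05),('head',.68,.015,.0305,.05)):
        m=near(P,x,y,.09)&(z>lo)&(z<hi); cs=max(comps(P,m,20),key=np.sum,default=None)
        if cs is not None: print('',nm,rect(P,cs))
    m=near(P,.631,-.245,.1)&(P[...,0]>.585)&(z>.021)&(z<.05); [print(' wall',rect(P,c)) for c in comps(P,m,8)]
E
```

```text
t 23.45 pose [0.4588, 0.003, 0.2689, -0.2803] tz [ 0.  0. -1.] w 0.401 gf 0.0 F [-0.1 -0.2  0.4] q [-0.37  0.3   0.42  1.91 -0.15  0.96  0.11]
wrist
   (444.9, -256.8, np.float64(22.8), 8.9, 29)
   (517.1, -252.6, np.float64(27.0), 10.5, 72)
 carrier (array([483.6, -26.1]), array([166.9, 112.5]), -84.6, 4773, np.float64(16.0))
 hs (array([675.5,   9.7]), array([150. ,  50.3]), -83.8, 3505, np.float64(26.7))
 head (array([670.2,  61.7]), array([49.6, 44.9]), 6.2, 1243, np.float64(34.3))
top
   (434.9, -328.9, np.float64(29.3), 12.7, 39)
   (438.3, -176.5, np.float64(30.3), 12.4, 31)
   (442.4, -263.5, np.float64(30.5), 12.4, 32)
   (512.6, -341.1, np.float64(29.9), 12.3, 36)
   (515.6, -256.3, np.float64(29.6), 12.6, 35)
   (518.5, -184.7, np.float64(28.9), 12.6, 36)
   (571.4, -413.1, np.float64(43.6), 7.6, 12)
 carrier (array([485.9, -82.7]), array([118.6,  61.6]), -4.5, 161, np.float64(15.4))
 hs (array([677.9,   9.6]), array([149.6,  52.2]), -81.2, 489, np.float64(28.8))
 head (array([669.7,  62. ]), array([51.2, 44.8]), 2.2, 141, np.float64(35.2))
 wall (array([ 625.5, -181.6]), 
[... 167 characters left out ...]
6), 12.4, 44)
   (439.6, -178.0, np.float64(29.3), 13.7, 41)
   (443.0, -265.5, np.float64(29.4), 12.6, 43)
   (515.0, -343.2, np.float64(29.7), 12.3, 47)
   (517.5, -260.3, np.float64(27.7), 12.4, 44)
   (519.1, -186.9, np.float64(29.2), 12.4, 37)
   (573.2, -417.5, np.float64(42.1), 6.8, 15)
 carrier (array([482.5, -26.6]), array([170.4, 112.8]), -84.6, 605, np.float64(15.9))
 hs (array([675.2,   8.9]), array([150.6,  50.9]), -83.3, 519, np.float64(27.7))
 head (array([670.2,  60.5]), array([48.9, 45.4]), 8.5, 158, np.float64(34.5))
 wall (array([ 626. , -184.2]), array([69.9, 46. ]), 3.8, 95, np.float64(27.8))
 wall (array([ 634.2, -316.3]), array([60.7, 28.9]), 5.8, 80, np.float64(28.0))
```

```bash
python3 plan.py "[.4588,.0026,.2687,-0.3]" "[[.4393,-.1775,.17,5.4]]"
```

```text
[-1.0, -0.103, 0.548, -0.04] -> [0.4426, -0.1473, 0.1865, 4.5]
[-0.199, -0.037, 0.11, -0.008] -> [0.4394, -0.1775, 0.17, 5.46]
```

Emit:
{"method": "move_arm", "body": {
  "commands": [
    [[-0.14, -0.01, 0, 0], [-0.28, -0.03, 0.1, -0.01], [-0.42, -0.04, 0.2, -0.02], [-0.56, -0.06, 0.3, -0.03], [-0.7, -0.07, 0.4, -0.04], [-0.85, -0.09, 0.5, -0.04], [-1, -0.103, 0.548, -0.04], [-1, -0.103, 0.548, -0.04], [-1, -0.103, 0.548, -0.04], [-1, -0.103, 0.548, -0.04]]
  ]
}}

```text
clock: 24.85
tcp_pos: [0.4426, -0.1467, 0.1871]
eef_rot: [2.132, 2.307, 0.001]
wrist_force: [-0.0, 0.5, -0.2]
gripper_width: 0.4
gripper_force: 0.0
```

```bash
python3 where.py
python3 - <<'E'
from find import *
d=shot('wrist','w6.png'); P=cloud(d); z=P[...,2]
[print('  ',p) for p in pellets(d)]
m=near(P,.4825,-.0265,.13)&(P[...,1]>-.125)&(z>.0125)&(z<.019); cs=max(comps(P,m,20),key=np.sum,default=None)
print(' carrier',rect(P,cs))
m=near(P,.489,-.082,.035)&(z<.009)&(z>.002);print('floor z',m.sum(),np.nanmedian(z[m]))
m=near(P,.631,-.245,.1)&(P[...,0]>.585)&(z>.021)&(z<.05); [print(' wall',rect(P,c)) for c in comps(P,m,30)]
E
```

```text
t 24.85 pose [0.4426, -0.1467, 0.1871, 4.533] tz [ 0.001  0.001 -1.   ] w 0.4 gf 0.0 F [-0.   0.5 -0.2] q [-0.    0.42  0.39  2.01 -0.23  0.75  0.6 ]
   (436.6, -329.8, np.float64(27.7), 13.0, 267)
   (439.8, -176.4, np.float64(27.4), 12.8, 405)
   (514.3, -334.9, np.float64(22.9), 9.0, 46)
   (519.7, -184.8, np.float64(27.5), 13.0, 392)
 carrier (array([484.7, -37.9]), array([145., 113.]), -84.9, 8418, np.float64(15.9))
floor z 1621 0.0061405838879494135
 wall (array([ 627.6, -183. ]), array([69.1, 46.1]), 3.1, 822, np.float64(27.7))
```

View pics/w6.png

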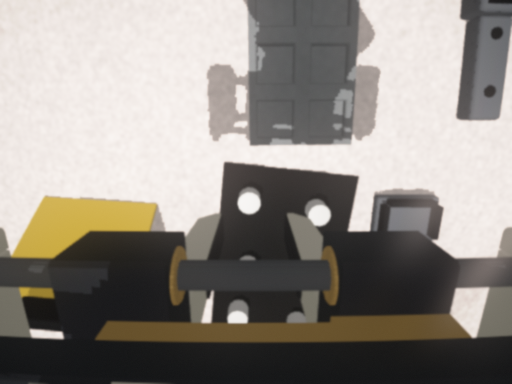

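The wrist view shows near pellets at (249, 202) and (318, 213), with the carrier's empty wells above them; the gripper hides the rest. Now pellet A.

```bash
python3 plan.py "[.4426,-.1467,.1871,4.53]" "[[.4399,-.1765,.085,5.3],[.4399,-.1765,.035,5.3],[.4399,-.1765,.085,5.3],[.450,.027,.085,5.3],[.450,.027,.0385,5.3],[.45,.027,.085,5.3],[.5197,-.1848,.085,5.3]]"
```

```text
[-0.197, -0.034, 0.681, -0.006] -> [0.4398, -0.1766, 0.0849, 5.25]
[0.0, 0.0, 0.333, -0.0] -> [0.4398, -0.1766, 0.035, 5.25]
[0.0, 0.0, -0.333, -0.0] -> [0.4398, -0.1766, 0.0849, 5.25]
[1.0, 0.142, -0.0, -0.0] -> [0.4473, -0.0252, 0.0849, 5.25]
[0.345, 0.05, -0.0, -0.0] -> [0.4501, 0.027, 0.0849, 5.25]
[0.0, -0.0, 0.31, -0.0] -> [0.4501, 0.027, 0.0384, 5.25]
[0.0, -0.0, -0.31, -0.0] -> [0.4501, 0.027, 0.0849, 5.25]
[-1.0, 0.23, -0.0, -0.0] -> [0.4981, -0.1192, 0.0849, 5.25]
[-0.448, 0.103, -0.0, -0.0] -> [0.5197, -0.1847, 0.0849, 5.25]
```

Emit:
{"method": "move_arm", "body": {
  "commands": [
    [[-0.05, -0.01, 0.12, 0], [-0.1, -0.02, 0.24, 0], [-0.15, -0.03, 0.36, -0.006], [-0.197, -0.034, 0.48, -0.006], [-0.197, -0.034, 0.6, -0.006], [-0.197, -0.034, 0.7, -0.006], [-0.197, -0.034, 0.8, -0.006], [-0.197, -0.034, 0.9, -0.006], [-0.197, -0.034, 0.96, -0.006], [-0.197, -0.034, 1, -0.006]]
  ]
}}

```text
clock: 26.15
tcp_pos: [0.4395, -0.1775, 0.0366]
eef_rot: [2.119, 2.319, 0.0]
wrist_force: [0.1, -1.0, -0.8]
gripper_width: 0.398
gripper_force: 0.0
```

Emit:
{"method": "move_arm", "body": {
  "commands": [
    [[0, 0, 0.015, 0], [0, 0, 0.015, 0], [0, 0, 0.015, 0], [0, 0, 0.015, 0], [0, 0, 0.015, 0], [0, 0, 0.015, 0], [0, 0, -0.05, 0], [0, 0, -0.15, 0], [0, 0, -0.25, 0], [0, 0, -0.32, 0]]
  ],
  "grip": -1,
  "grip_force": 15
}}

```text
clock: 27.4
tcp_pos: [0.4395, -0.1779, 0.0859]
eef_rot: [2.119, 2.318, 0.001]
wrist_force: [-0.3, -0.4, -0.4]
gripper_width: 0.273
gripper_force: 15.0
```

```bash
python3 where.py
```

```text
t 27.4 pose [0.4395, -0.1779, 0.0859, 5.1231] tz [ 0.001 -0.    -1.   ] w 0.273 gf 15.0 F [-0.3 -0.4 -0.4] q [ 0.15  0.6   0.28  2.09 -0.33  0.5   0.77]
```

Emit:
{"method": "move_arm", "body": {
  "commands": [
    [[0.12, 0.02, 0, 0], [0.26, 0.04, 0, 0], [0.4, 0.06, 0, 0], [0.55, 0.08, 0, 0], [0.7, 0.1, 0, 0], [0.85, 0.12, 0, 0], [1, 0.142, 0, 0], [1, 0.142, 0, 0], [1, 0.142, 0, 0], [1, 0.142, 0, 0]]
  ]
}}

```text
clock: 28.65
tcp_pos: [0.447, -0.0278, 0.0849]
eef_rot: [2.122, 2.316, -0.001]
wrist_force: [-0.8, -0.2, -0.1]
gripper_width: 0.272
gripper_force: 15.0
```

Emit:
{"method": "move_arm", "body": {
  "commands": [
    [[0.12, 0.02, 0, 0], [0.24, 0.03, 0, 0], [0.347, 0.05, 0, 0], [0.347, 0.05, 0, 0], [0.347, 0.05, 0.08, 0], [0.347, 0.05, 0.16, 0], [0.347, 0.05, 0.22, 0], [0.347, 0.05, 0.28, 0], [0.347, 0.05, 0.31, 0], [0.347, 0.05, 0.31, 0]]
  ]
}}

```text
clock: 29.9
tcp_pos: [0.4498, 0.0259, 0.038]
eef_rot: [-2.12, -2.318, 0.001]
wrist_force: [0.5, -0.8, -0.4]
gripper_width: 0.277
gripper_force: 15.0
```

Emit:
{"method": "move_arm", "body": {
  "commands": [
    [[0, 0, 0, 0], [0, 0, 0, 0], [0, 0, 0, 0], [0, 0, 0, 0], [0, 0, -0.06, 0], [0, 0, -0.15, 0], [0, 0, -0.25, 0], [0, 0, -0.32, 0], [0, 0, -0.32, 0], [0, 0, -0.32, 0]]
  ],
  "grip": -0.22
}}

```text
clock: 31.15
tcp_pos: [0.4497, 0.0261, 0.0862]
eef_rot: [-2.12, -2.319, 0.0]
wrist_force: [-0.6, -0.7, -0.1]
gripper_width: 0.392
gripper_force: 0.0
```

```bash
python3 where.py
python3 - <<'E'
from find import *
for n in ('top','scene','wrist'):
    d=shot(n,n+'7.png'); print(n); [print('  ',p) for p in pellets(d)]
E
```

```text
t 31.15 pose [0.4497, 0.0261, 0.0862, 5.1365] tz [-0.  0. -1.] w 0.392 gf 0.0 F [-0.6 -0.7 -0.1] q [-0.34  0.58  0.33  2.15 -0.41  0.47  0.4 ]
top
   (435.7, -329.0, np.float64(29.6), 11.9, 32)
   (441.2, -263.4, np.float64(30.1), 12.4, 29)
   (513.6, -341.7, np.float64(30.3), 12.2, 32)
   (515.0, -257.6, np.float64(29.6), 11.8, 30)
   (518.0, -184.4, np.float64(29.9), 12.6, 36)
   (571.2, -414.6, np.float64(43.5), 8.7, 12)
scene
   (436.4, -331.0, np.float64(29.6), 11.9, 42)
   (443.0, -265.8, np.float64(28.9), 13.0, 44)
   (447.8, 21.8, np.float64(31.4), 12.6, 25)
   (514.4, -343.2, np.float64(29.4), 12.4, 48)
   (516.2, -260.0, np.float64(29.1), 12.7, 45)
   (520.0, -184.6, np.float64(28.8), 13.4, 39)
   (572.9, -416.2, np.float64(41.3), 7.6, 16)
wrist
   (449.9, 27.3, np.float64(30.5), 12.8, 921)
```

```bash
python3 plan.py "[.4497,.0261,.0862,5.14]" "[[.5195,-.1848,.0862,5.3],[.5195,-.1848,.035,5.3],[.5195,-.1848,.085,5.3],[.506,.0325,.085,5.3],[.506,.0325,.0385,5.3],[.506,.0325,.085,5.3],[.516,-.2585,.085,5.3]]"
```

```text
[-1.0, 0.234, -0.0, -0.001] -> [0.4981, -0.1202, 0.0862, 5.26]
[-0.442, 0.103, -0.0, -0.0] -> [0.5196, -0.1848, 0.0862, 5.26]
[-0.0, -0.0, 0.341, -0.0] -> [0.5196, -0.1848, 0.035, 5.26]
[-0.0, -0.0, -0.333, -0.0] -> [0.5196, -0.1848, 0.085, 5.26]
[1.0, 0.029, -0.0, -0.0] -> [0.5101, -0.035, 0.085, 5.26]
[0.451, 0.014, -0.0, -0.0] -> [0.506, 0.0326, 0.085, 5.26]
[-0.0, -0.0, 0.31, -0.0] -> [0.506, 0.0326, 0.0385, 5.26]
[-0.0, -0.0, -0.31, -0.0] -> [0.506, 0.0326, 0.085, 5.26]
[-1.0, -0.058, -0.0, -0.0] -> [0.5111, -0.1176, 0.085, 5.26]
[-0.938, -0.054, -0.0, -0.0] -> [0.516, -0.2584, 0.085, 5.26]
```

Emit:
{"method": "move_arm", "body": {
  "commands": [
    [[-0.12, 0.03, 0, 0], [-0.26, 0.06, 0, 0], [-0.4, 0.09, 0, 0], [-0.55, 0.13, 0, 0], [-0.7, 0.16, 0, 0], [-0.85, 0.2, 0, 0], [-1, 0.234, 0, 0], [-1, 0.234, 0, 0], [-1, 0.234, 0, 0], [-1, 0.234, 0, 0]]
  ]
}}

```text
clock: 32.55
tcp_pos: [0.4978, -0.1188, 0.086]
eef_rot: [-2.117, -2.319, -0.0]
wrist_force: [-0.2, 0.2, -0.5]
gripper_width: 0.392
gripper_force: 0.0
```

Emit:
{"method": "move_arm", "body": {
  "commands": [
    [[-0.15, 0.04, 0, 0], [-0.3, 0.07, 0, 0], [-0.442, 0.103, 0, 0], [-0.442, 0.103, 0, 0], [-0.442, 0.103, 0.1, 0], [-0.442, 0.103, 0.18, 0], [-0.442, 0.103, 0.26, 0], [-0.442, 0.103, 0.32, 0], [-0.442, 0.103, 0.341, 0], [-0.442, 0.103, 0.341, 0]]
  ]
}}

```text
clock: 33.8
tcp_pos: [0.5195, -0.185, 0.0349]
eef_rot: [-2.12, -2.318, 0.0]
wrist_force: [0.7, 0.2, -0.1]
gripper_width: 0.387
gripper_force: 0.0
```

Emit:
{"method": "move_arm", "body": {
  "commands": [
    [[0, 0, 0, 0], [0, 0, 0, 0], [0, 0, 0, 0], [0, 0, 0, 0], [0, 0, 0, 0], [0, 0, -0.05, 0], [0, 0, -0.15, 0], [0, 0, -0.25, 0], [0, 0, -0.333, 0], [0, 0, -0.333, 0]]
  ],
  "grip": -1
}}

```text
clock: 35.05
tcp_pos: [0.5203, -0.1852, 0.0865]
eef_rot: [2.118, 2.317, 0.002]
wrist_force: [0.2, 0.0, -0.9]
gripper_width: 0.273
gripper_force: 15.0
```

Emit:
{"method": "move_arm", "body": {
  "commands": [
    [[0.12, 0, 0, 0], [0.26, 0.01, 0, 0], [0.4, 0.01, 0, 0], [0.55, 0.015, 0, 0], [0.7, 0.02, 0, 0], [0.85, 0.025, 0, 0], [1, 0.029, 0, 0], [1, 0.029, 0, 0], [1, 0.029, 0, 0], [1, 0.029, 0, 0]]
  ]
}}

```text
clock: 36.3
tcp_pos: [0.5104, -0.0364, 0.085]
eef_rot: [2.122, 2.316, -0.001]
wrist_force: [-0.1, -0.1, -0.8]
gripper_width: 0.269
gripper_force: 15.0
```

Emit:
{"method": "move_arm", "body": {
  "commands": [
    [[0.15, 0, 0, 0], [0.3, 0.01, 0, 0], [0.451, 0.014, 0, 0], [0.451, 0.014, 0, 0], [0.451, 0.014, 0.08, 0], [0.451, 0.014, 0.16, 0], [0.451, 0.014, 0.22, 0], [0.451, 0.014, 0.28, 0], [0.451, 0.014, 0.31, 0], [0.451, 0.014, 0.31, 0]]
  ]
}}

```text
clock: 37.55
tcp_pos: [0.5066, 0.0322, 0.0384]
eef_rot: [2.12, 2.318, -0.0]
wrist_force: [-0.1, -0.1, -0.5]
gripper_width: 0.278
gripper_force: 15.0
```

Emit:
{"method": "move_arm", "body": {
  "commands": [
    [[0, 0, 0, 0], [0, 0, 0, 0], [0, 0, 0, 0], [0, 0, 0, 0], [0, 0, -0.06, 0], [0, 0, -0.15, 0], [0, 0, -0.25, 0], [0, 0, -0.32, 0], [0, 0, -0.32, 0], [0, 0, -0.32, 0]]
  ],
  "grip": -0.22
}}

```text
clock: 38.8
tcp_pos: [0.5063, 0.0325, 0.0865]
eef_rot: [-2.12, -2.318, 0.0]
wrist_force: [0.2, 0.3, -0.7]
gripper_width: 0.387
gripper_force: 0.0
```

```bash
cat > chk.py <<'E'
from find import *
import where, subprocess, sys
subprocess.run([sys.executable,'where.py']) if 0 else None
o,p,z=where.pose(); print('t',round(o['clock'],2),np.round(p,4).tolist(),round(o['gripper_width'],3))
for n in ('top','scene','wrist'):
    d=shot(n); print(n,[tuple(map(float,q[:4])) for q in pellets(d) if q[2]<35])
E
python3 chk.py
```

```text
t 38.8 [0.5063, 0.0325, 0.0865, 5.1297] 0.387
top [(434.2, -327.8, 30.2, 12.6), (441.7, -263.9, 31.5, 12.5), (512.9, -343.0, 29.6, 11.7), (515.0, -256.8, 29.9, 13.1)]
scene [(436.1, -330.5, 29.9, 13.3), (443.7, -265.3, 29.2, 12.7), (449.4, 24.4, 31.7, 13.0), (507.3, 29.2, 31.7, 12.6), (515.0, -343.0, 28.7, 12.5), (516.7, -259.7, 28.7, 12.3)]
wrist [(449.8, 26.9, 30.4, 13.0), (506.7, 32.7, 30.4, 12.9)]
```

```bash
python3 plan.py "[.5063,.0325,.0865,5.13]" "[[.5166,-.2586,.0865,5.3],[.5166,-.2586,.035,5.3],[.5166,-.2586,.085,5.3],[.5112,-.0236,.085,5.3],[.5112,-.0236,.0385,5.3],[.5112,-.0236,.0865,5.3],[.4433,-.2646,.0865,5.3],[.4554,-.0288,.085,5.3]]"
```

```text
[-1.0, -0.054, -0.0, -0.001] -> [0.5116, -0.1176, 0.0865, 5.25]
[-0.939, -0.053, -0.0, -0.0] -> [0.5166, -0.2586, 0.0865, 5.25]
[0.0, -0.0, 0.343, -0.0] -> [0.5166, -0.2586, 0.035, 5.25]
[0.0, -0.0, -0.333, -0.0] -> [0.5166, -0.2586, 0.085, 5.25]
[1.0, 0.069, -0.0, -0.0] -> [0.5132, -0.1083, 0.085, 5.25]
[0.563, 0.038, -0.0, -0.0] -> [0.5111, -0.0237, 0.085, 5.25]
[0.0, 0.0, 0.31, -0.0] -> [0.5111, -0.0237, 0.0385, 5.25]
[0.0, 0.0, -0.32, -0.0] -> [0.5111, -0.0237, 0.0865, 5.25]
[-1.0, -0.383, -0.0, -0.0] -> [0.4677, -0.1783, 0.0865, 5.25]
[-0.558, -0.214, -0.0, -0.0] -> [0.4434, -0.2646, 0.0865, 5.25]
[1.0, 0.144, 0.006, -0.0] -> [0.4511, -0.1132, 0.0856, 5.25]
[0.558, 0.08, 0.004, -0.0] -> [0.4554, -0.0288, 0.085, 5.25]
```

Emit:
{"method": "move_arm", "body": {
  "commands": [
    [[-0.12, -0.01, 0, 0], [-0.26, -0.01, 0, 0], [-0.4, -0.02, 0, 0], [-0.55, -0.03, 0, 0], [-0.7, -0.04, 0, 0], [-0.85, -0.045, 0, 0], [-1, -0.054, 0, 0], [-1, -0.054, 0, 0], [-1, -0.054, 0, 0], [-1, -0.054, 0, 0]]
  ]
}}

```text
clock: 40.2
tcp_pos: [0.5119, -0.1161, 0.0863]
eef_rot: [-2.117, -2.32, -0.001]
wrist_force: [0.1, 0.5, 0.5]
gripper_width: 0.393
gripper_force: 0.0
```

Emit:
{"method": "move_arm", "body": {
  "commands": [
    [[-0.2, -0.01, 0, 0], [-0.4, -0.02, 0, 0], [-0.6, -0.03, 0, 0], [-0.8, -0.045, 0, 0], [-0.939, -0.053, 0, 0], [-0.939, -0.053, 0.05, 0], [-0.939, -0.053, 0.14, 0], [-0.939, -0.053, 0.24, 0], [-0.939, -0.053, 0.32, 0], [-0.939, -0.053, 0.343, 0]]
  ]
}}

```text
clock: 41.45
tcp_pos: [0.5159, -0.2579, 0.0337]
eef_rot: [-2.118, -2.317, 0.001]
wrist_force: [0.3, -1.5, 0.1]
gripper_width: 0.389
gripper_force: 0.0
```

Emit:
{"method": "move_arm", "body": {
  "commands": [
    [[0, 0, 0, 0], [0, 0, 0, 0], [0, 0, 0, 0], [0, 0, 0, 0], [0, 0, 0, 0], [0, 0, -0.05, 0], [0, 0, -0.15, 0], [0, 0, -0.25, 0], [0, 0, -0.333, 0], [0, 0, -0.333, 0]]
  ],
  "grip": -1
}}

```text
clock: 42.7
tcp_pos: [0.5173, -0.2591, 0.0866]
eef_rot: [2.118, 2.317, 0.001]
wrist_force: [0.5, 0.3, 0.2]
gripper_width: 0.269
gripper_force: 15.0
```

Emit:
{"method": "move_arm", "body": {
  "commands": [
    [[0.12, 0.01, 0, 0], [0.26, 0.02, 0, 0], [0.4, 0.03, 0, 0], [0.55, 0.04, 0, 0], [0.7, 0.05, 0, 0], [0.85, 0.06, 0, 0], [1, 0.069, 0, 0], [1, 0.069, 0, 0], [1, 0.069, 0, 0], [1, 0.069, 0, 0]]
  ]
}}

```text
clock: 43.95
tcp_pos: [0.5133, -0.1096, 0.0851]
eef_rot: [2.122, 2.316, -0.001]
wrist_force: [0.5, -0.4, -0.1]
gripper_width: 0.279
gripper_force: 15.0
```

Emit:
{"method": "move_arm", "body": {
  "commands": [
    [[0.15, 0.01, 0, 0], [0.3, 0.02, 0, 0], [0.45, 0.03, 0, 0], [0.563, 0.038, 0, 0], [0.563, 0.038, 0, 0], [0.563, 0.038, 0.1, 0], [0.563, 0.038, 0.2, 0], [0.563, 0.038, 0.28, 0], [0.563, 0.038, 0.31, 0], [0.563, 0.038, 0.31, 0]]
  ]
}}

```text
clock: 45.2
tcp_pos: [0.5115, -0.0242, 0.0383]
eef_rot: [-2.121, -2.318, 0.001]
wrist_force: [0.3, 0.6, -1.3]
gripper_width: 0.275
gripper_force: 15.0
```

Emit:
{"method": "move_arm", "body": {
  "commands": [
    [[0, 0, 0, 0], [0, 0, 0, 0], [0, 0, 0, 0], [0, 0, 0, 0], [0, 0, -0.06, 0], [0, 0, -0.15, 0], [0, 0, -0.25, 0], [0, 0, -0.32, 0], [0, 0, -0.32, 0], [0, 0, -0.32, 0]]
  ],
  "grip": -0.22
}}

```text
clock: 46.45
tcp_pos: [0.5113, -0.0236, 0.0865]
eef_rot: [-2.12, -2.318, 0.0]
wrist_force: [0.0, 0.4, -0.8]
gripper_width: 0.391
gripper_force: 0.0
```

```bash
python3 chk.py
```

```text
t 46.45 [0.5113, -0.0236, 0.0865, 5.1331] 0.391
top [(434.9, -328.7, 29.3, 12.9), (441.7, -263.9, 29.7, 12.2), (512.7, -341.0, 30.4, 12.4)]
scene [(437.3, -331.6, 30.1, 12.2), (443.5, -265.5, 29.1, 13.3), (511.4, -28.0, 32.6, 11.4), (514.8, -343.1, 29.8, 12.4)]
wrist [(450.1, 26.6, 30.6, 12.9), (506.7, 32.1, 30.6, 12.7), (511.3, -24.5, 30.4, 13.0)]
```

Emit:
{"method": "move_arm", "body": {
  "commands": [
    [[-0.12, -0.05, 0, 0], [-0.26, -0.1, 0, 0], [-0.4, -0.15, 0, 0], [-0.55, -0.21, 0, 0], [-0.7, -0.27, 0, 0], [-0.85, -0.33, 0, 0], [-1, -0.383, 0, 0], [-1, -0.383, 0, 0], [-1, -0.383, 0, 0], [-1, -0.383, 0, 0]]
  ]
}}

```text
clock: 47.85
tcp_pos: [0.4681, -0.1768, 0.0864]
eef_rot: [-2.117, -2.32, -0.001]
wrist_force: [-0.1, -0.0, 0.0]
gripper_width: 0.388
gripper_force: 0.0
```

Emit:
{"method": "move_arm", "body": {
  "commands": [
    [[-0.15, -0.06, 0, 0], [-0.3, -0.12, 0, 0], [-0.45, -0.17, 0, 0], [-0.558, -0.214, 0, 0], [-0.558, -0.214, 0.04, 0], [-0.558, -0.214, 0.12, 0], [-0.558, -0.214, 0.2, 0], [-0.558, -0.214, 0.28, 0], [-0.558, -0.214, 0.343, 0], [-0.558, -0.214, 0.343, 0]]
  ]
}}

```text
clock: 49.1
tcp_pos: [0.4427, -0.2641, 0.0342]
eef_rot: [-2.119, -2.317, 0.001]
wrist_force: [0.3, -0.5, -0.9]
gripper_width: 0.388
gripper_force: 0.0
```

Emit:
{"method": "move_arm", "body": {
  "commands": [
    [[0, 0, 0, 0], [0, 0, 0, 0], [0, 0, 0, 0], [0, 0, 0, 0], [0, 0, 0, 0], [0, 0, -0.05, 0], [0, 0, -0.15, 0], [0, 0, -0.25, 0], [0, 0, -0.333, 0], [0, 0, -0.333, 0]]
  ],
  "grip": -1
}}

```text
clock: 50.35
tcp_pos: [0.444, -0.2649, 0.0864]
eef_rot: [2.118, 2.317, 0.001]
wrist_force: [-0.1, -0.2, 0.2]
gripper_width: 0.271
gripper_force: 15.0
```

Emit:
{"method": "move_arm", "body": {
  "commands": [
    [[0.12, 0.02, 0, 0], [0.26, 0.04, 0, 0], [0.4, 0.06, 0, 0], [0.55, 0.08, 0, 0], [0.7, 0.1, 0, 0], [0.85, 0.12, 0, 0], [1, 0.144, 0, 0], [1, 0.144, 0, 0], [1, 0.144, 0, 0], [1, 0.144, 0, 0]]
  ]
}}

```text
clock: 51.6
tcp_pos: [0.4512, -0.1142, 0.085]
eef_rot: [2.122, 2.316, -0.001]
wrist_force: [-0.6, -0.6, 0.1]
gripper_width: 0.274
gripper_force: 15.0
```

Emit:
{"method": "move_arm", "body": {
  "commands": [
    [[0.15, 0.02, 0, 0], [0.3, 0.04, 0, 0], [0.45, 0.06, 0, 0], [0.562, 0.08, 0, 0], [0.562, 0.08, 0, 0], [0.562, 0.08, 0.1, 0], [0.562, 0.08, 0.2, 0], [0.562, 0.08, 0.28, 0], [0.562, 0.08, 0.31, 0], [0.562, 0.08, 0.31, 0]]
  ]
}}

```text
clock: 52.85
tcp_pos: [0.4558, -0.0288, 0.0385]
eef_rot: [2.121, 2.317, -0.0]
wrist_force: [0.0, 0.4, 0.1]
gripper_width: 0.273
gripper_force: 15.0
```

Emit:
{"method": "move_arm", "body": {
  "commands": [
    [[0, 0, 0, 0], [0, 0, 0, 0], [0, 0, 0, 0], [0, 0, 0, 0], [0, 0, -0.06, 0], [0, 0, -0.15, 0], [0, 0, -0.25, 0], [0, 0, -0.32, 0], [0, 0, -0.32, 0], [0, 0, -0.32, 0]]
  ],
  "grip": -0.22
}}

```text
clock: 54.1
tcp_pos: [0.4556, -0.028, 0.0865]
eef_rot: [-2.119, -2.319, 0.0]
wrist_force: [-0.6, -0.4, 1.0]
gripper_width: 0.39
gripper_force: 0.0
```

```bash
python3 chk.py; python3 plan.py "[.4554,-.0288,.0865,5.13]" "[[.436,-.330,.0865,5.3],[.436,-.330,.085,5.3],[.5164,-.0794,.085,5.3],[.5140,-.3425,.085,5.3],[.4606,-.0846,.085,5.3]]"
```

```text
t 54.1 [0.4556, -0.028, 0.0865, 5.1351] 0.39
top [(435.1, -329.2, 28.0, 13.2), (513.1, -341.4, 29.2, 12.1)]
scene [(437.0, -331.0, 29.2, 11.9), (456.4, -32.5, 31.7, 13.3), (510.4, -28.3, 32.0, 12.2), (514.0, -342.9, 29.8, 12.6)]
wrist [(449.6, 26.6, 30.6, 12.8), (455.9, -29.1, 30.5, 12.9), (506.6, 32.1, 30.5, 13.1), (511.7, -24.6, 30.4, 13.1)]
[-1.0, -0.155, -0.0, -0.001] -> [0.4457, -0.1803, 0.0865, 5.25]
[-0.988, -0.155, -0.0, -0.0] -> [0.4361, -0.33, 0.0865, 5.25]
[-0.0, -0.0, 0.01, -0.0] -> [0.4361, -0.33, 0.085, 5.25]
[1.0, 0.425, -0.0, -0.0] -> [0.4858, -0.1748, 0.085, 5.25]
[0.615, 0.261, -0.0, -0.0] -> [0.5164, -0.0793, 0.085, 5.25]
[-1.0, -0.101, -0.0, -0.0] -> [0.515, -0.2301, 0.085, 5.25]
[-0.746, -0.075, -0.0, -0.0] -> [0.514, -0.3426, 0.085, 5.25]
[1.0, -0.113, -0.0, -0.0] -> [0.4834, -0.1947, 0.085, 5.25]
[0.745, -0.084, -0.0, -0.0] -> [0.4607, -0.0846, 0.085, 5.25]
```

Emit:
{"method": "move_arm", "body": {
  "commands": [
    [[-0.12, -0.02, 0, 0], [-0.26, -0.04, 0, 0], [-0.4, -0.06, 0, 0], [-0.55, -0.08, 0, 0], [-0.7, -0.11, 0, 0], [-0.85, -0.13, 0, 0], [-1, -0.155, 0, 0], [-1, -0.155, 0, 0], [-1, -0.155, 0, 0], [-1, -0.155, 0, 0]]
  ]
}}

```text
clock: 55.5
tcp_pos: [0.4461, -0.1782, 0.0863]
eef_rot: [-2.117, -2.32, -0.001]
wrist_force: [-0.6, 0.2, -0.1]
gripper_width: 0.389
gripper_force: 0.0
```

Emit:
{"method": "move_arm", "body": {
  "commands": [
    [[-0.2, -0.03, 0, 0], [-0.4, -0.06, 0, 0], [-0.6, -0.09, 0, 0], [-0.8, -0.12, 0, 0], [-0.992, -0.155, 0, 0], [-0.992, -0.155, 0.05, 0], [-0.992, -0.155, 0.14, 0], [-0.992, -0.155, 0.24, 0], [-0.992, -0.155, 0.32, 0], [-0.992, -0.155, 0.343, 0]]
  ]
}}

```text
clock: 56.75
tcp_pos: [0.4357, -0.329, 0.0338]
eef_rot: [-2.118, -2.317, 0.0]
wrist_force: [-0.3, -0.8, -1.1]
gripper_width: 0.388
gripper_force: 0.0
```

Emit:
{"method": "move_arm", "body": {
  "commands": [
    [[0, 0, 0, 0], [0, 0, 0, 0], [0, 0, 0, 0], [0, 0, 0, 0], [0, 0, 0, 0], [0, 0, -0.05, 0], [0, 0, -0.15, 0], [0, 0, -0.25, 0], [0, 0, -0.333, 0], [0, 0, -0.333, 0]]
  ],
  "grip": -1
}}

```text
clock: 58.0
tcp_pos: [0.4368, -0.3305, 0.0865]
eef_rot: [2.118, 2.316, 0.0]
wrist_force: [-0.3, -0.7, -0.8]
gripper_width: 0.269
gripper_force: 15.0
```

Emit:
{"method": "move_arm", "body": {
  "commands": [
    [[0.12, 0.02, 0, 0], [0.26, 0.05, 0, 0], [0.4, 0.08, 0, 0], [0.55, 0.11, 0, 0], [0.7, 0.14, 0, 0], [0.85, 0.17, 0, 0], [1, 0.194, 0, 0], [1, 0.194, 0, 0], [1, 0.194, 0, 0], [1, 0.194, 0, 0]]
  ]
}}

```text
clock: 59.25
tcp_pos: [0.4515, -0.179, 0.085]
eef_rot: [2.122, 2.316, -0.001]
wrist_force: [0.6, -0.5, 0.3]
gripper_width: 0.27
gripper_force: 15.0
```

Emit:
{"method": "move_arm", "body": {
  "commands": [
    [[0.15, 0.03, 0, 0], [0.3, 0.06, 0, 0], [0.45, 0.09, 0, 0], [0.617, 0.119, 0, 0], [0.617, 0.119, 0, 0], [0.617, 0.119, 0.1, 0], [0.617, 0.119, 0.2, 0], [0.617, 0.119, 0.28, 0], [0.617, 0.119, 0.31, 0], [0.617, 0.119, 0.31, 0]]
  ]
}}

```text
clock: 60.5
tcp_pos: [0.4613, -0.0848, 0.0385]
eef_rot: [2.121, 2.317, -0.0]
wrist_force: [0.5, 0.8, -0.1]
gripper_width: 0.275
gripper_force: 15.0
```

Emit:
{"method": "move_arm", "body": {
  "commands": [
    [[0, 0, 0, 0], [0, 0, 0, 0], [0, 0, 0, 0], [0, 0, 0, 0], [0, 0, -0.06, 0], [0, 0, -0.15, 0], [0, 0, -0.25, 0], [0, 0, -0.32, 0], [0, 0, -0.32, 0], [0, 0, -0.32, 0]]
  ],
  "grip": -0.22
}}

```text
clock: 61.75
tcp_pos: [0.4611, -0.084, 0.0865]
eef_rot: [-2.12, -2.318, 0.0]
wrist_force: [0.1, -0.2, 0.4]
gripper_width: 0.384
gripper_force: 0.0
```

```bash
python3 chk.py; python3 plan.py "[.4606,-.084,.0865,5.13]" "[[.514,-.3425,.0865,5.3],[.514,-.3425,.085,5.3],[.5164,-.0794,.085,5.3]]"
```

```text
t 61.75 [0.4611, -0.084, 0.0865, 5.1294] 0.384
top [(513.7, -341.3, 30.4, 12.5)]
scene [(442.8, 28.3, 31.8, 9.6), (463.0, -88.7, 31.5, 11.4), (515.1, -343.0, 29.1, 12.5)]
wrist [(449.1, -23.5, 30.6, 12.9), (449.8, 26.5, 30.5, 13.2), (461.3, -85.1, 30.4, 13.0), (506.6, 31.8, 30.5, 12.9), (511.6, -25.2, 30.5, 12.9)]
[-1.0, 0.115, -0.0, -0.001] -> [0.4912, -0.2319, 0.0865, 5.25]
[-0.748, 0.084, -0.0, -0.0] -> [0.514, -0.3424, 0.0865, 5.25]
[-0.0, -0.0, 0.01, -0.0] -> [0.514, -0.3424, 0.085, 5.25]
[1.0, 0.101, -0.0, -0.0] -> [0.5154, -0.1917, 0.085, 5.25]
[0.745, 0.075, -0.0, -0.0] -> [0.5163, -0.0794, 0.085, 5.25]
```

Emit:
{"method": "move_arm", "body": {
  "commands": [
    [[-0.12, 0.01, 0, 0], [-0.26, 0.03, 0, 0], [-0.4, 0.05, 0, 0], [-0.55, 0.06, 0, 0], [-0.7, 0.08, 0, 0], [-0.85, 0.1, 0, 0], [-1, 0.115, 0, 0], [-1, 0.115, 0, 0], [-1, 0.115, 0, 0], [-1, 0.115, 0, 0]]
  ]
}}

```text
clock: 63.15
tcp_pos: [0.4917, -0.2305, 0.0863]
eef_rot: [-2.117, -2.319, -0.001]
wrist_force: [-0.5, -0.1, 0.3]
gripper_width: 0.389
gripper_force: 0.0
```

Emit:
{"method": "move_arm", "body": {
  "commands": [
    [[-0.2, 0.02, 0, 0], [-0.4, 0.04, 0, 0], [-0.6, 0.06, 0, 0], [-0.748, 0.084, 0, 0], [-0.748, 0.084, 0, 0], [-0.748, 0.084, 0.05, 0], [-0.748, 0.084, 0.14, 0], [-0.748, 0.084, 0.24, 0], [-0.748, 0.084, 0.32, 0], [-0.748, 0.084, 0.343, 0]]
  ]
}}

```text
clock: 64.4
tcp_pos: [0.5137, -0.3421, 0.0337]
eef_rot: [-2.118, -2.317, 0.001]
wrist_force: [0.1, -0.5, -1.1]
gripper_width: 0.387
gripper_force: 0.0
```

Emit:
{"method": "move_arm", "body": {
  "commands": [
    [[0, 0, 0, 0], [0, 0, 0, 0], [0, 0, 0, 0], [0, 0, 0, 0], [0, 0, 0, 0], [0, 0, -0.05, 0], [0, 0, -0.15, 0], [0, 0, -0.25, 0], [0, 0, -0.333, 0], [0, 0, -0.333, 0]]
  ],
  "grip": -1
}}

```text
clock: 65.65
tcp_pos: [0.5152, -0.3432, 0.0868]
eef_rot: [2.118, 2.316, 0.001]
wrist_force: [0.6, 0.2, -0.5]
gripper_width: 0.275
gripper_force: 15.0
```

Emit:
{"method": "move_arm", "body": {
  "commands": [
    [[0.12, 0.01, 0, 0], [0.26, 0.03, 0, 0], [0.4, 0.04, 0, 0], [0.55, 0.05, 0, 0], [0.7, 0.07, 0, 0], [0.85, 0.09, 0, 0], [1, 0.101, 0, 0], [1, 0.101, 0, 0], [1, 0.101, 0, 0], [1, 0.101, 0, 0]]
  ]
}}

```text
clock: 66.9
tcp_pos: [0.5159, -0.1932, 0.0851]
eef_rot: [2.121, 2.316, -0.001]
wrist_force: [0.5, 0.2, -0.7]
gripper_width: 0.272
gripper_force: 15.0
```

Emit:
{"method": "move_arm", "body": {
  "commands": [
    [[0.15, 0.02, 0, 0], [0.3, 0.03, 0, 0], [0.45, 0.05, 0, 0], [0.6, 0.06, 0, 0], [0.747, 0.075, 0, 0], [0.747, 0.075, 0.1, 0], [0.747, 0.075, 0.2, 0], [0.747, 0.075, 0.28, 0], [0.747, 0.075, 0.31, 0], [0.747, 0.075, 0.31, 0]]
  ]
}}

```text
clock: 68.15
tcp_pos: [0.5171, -0.0803, 0.0383]
eef_rot: [-2.122, -2.317, 0.001]
wrist_force: [-0.2, -0.1, -0.6]
gripper_width: 0.276
gripper_force: 15.0
```

Emit:
{"method": "move_arm", "body": {
  "commands": [
    [[0, 0, 0, 0], [0, 0, 0, 0], [0, 0, 0, 0], [0, 0, 0, 0], [0, 0, -0.06, 0], [0, 0, -0.15, 0], [0, 0, -0.25, 0], [0, 0, -0.35, 0], [0, 0, -0.45, 0], [0, 0, -0.5, 0]]
  ],
  "grip": -0.22
}}

```text
clock: 69.4
tcp_pos: [0.5178, -0.0793, 0.1149]
eef_rot: [2.119, 2.318, 0.001]
wrist_force: [0.1, -0.3, 0.5]
gripper_width: 0.391
gripper_force: 0.0
```

```bash
python3 chk.py
python3 - <<'E'
from find import *
for n in ('top','scene','wrist'):
    d=shot(n,n+'9.png'); P=cloud(d); z=P[...,2]; print(n)
    for nm,x,y,lo,hi in (('hs',.675,.01,.013,.05),('head',.675,.01,.0305,.05)):
        m=near(P,x,y,.11)&(P[...,0]>.57)&(P[...,0]<.735)&(z>lo)&(z<hi); cs=max(comps(P,m,20),key=np.sum,default=None)
        if cs is not None: print('',nm,rect(P,cs))
E
```

```text
t 69.4 [0.5178, -0.0793, 0.1149, 5.1304] 0.391
top []
scene [(447.7, 30.1, 32.3, 10.0), (461.7, -85.4, 31.0, 12.8), (517.3, -81.2, 32.0, 13.7)]
wrist [(449.4, -23.7, 30.5, 13.1), (450.2, 26.3, 30.5, 13.1), (461.4, -85.3, 30.4, 13.1), (506.6, 32.1, 30.5, 13.1), (511.5, -25.0, 30.6, 12.6), (517.2, -80.0, 30.4, 12.9)]
top
 hs (array([674.5,   9.4]), array([150. ,  51.8]), -84.8, 510, np.float64(28.4))
 head (array([669.3,  61.7]), array([51.4, 43.6]), 11.0, 153, np.float64(34.9))
scene
 hs (array([676. ,   8.4]), array([150.4,  50.7]), -82.4, 521, np.float64(27.2))
 head (array([670. ,  60.3]), array([48.9, 46.1]), 7.1, 160, np.float64(34.7))
wrist
 hs (array([676. ,   9.4]), array([150.2,  51.2]), -83.4, 11011, np.float64(26.5))
 head (array([670.1,  61.3]), array([50.9, 45.2]), 6.5, 3953, np.float64(34.3))
```

```bash
python3 plan.py "[.5178,-.0793,.1149,5.13]" "[[.59,-.26,.29,5]]"
```

```text
[-1.0, 0.299, -0.939, 0.001] -> [0.5759, -0.2247, 0.2558, 5.01]
[-0.243, 0.073, -0.228, 0.0] -> [0.59, -0.26, 0.29, 5.01]
```

Emit:
{"method": "move_arm", "body": {
  "commands": [
    [[-0.1, 0.03, -0.15, 0], [-0.25, 0.07, -0.3, 0], [-0.4, 0.12, -0.45, 0], [-0.55, 0.16, -0.6, 0], [-0.7, 0.2, -0.75, 0], [-0.85, 0.25, -0.9, 0], [-1, 0.3, -1, 0], [-1, 0.3, -1, 0], [-1, 0.3, -1, 0], [-1, 0.3, -1, 0]]
  ],
  "grip": 0.3
}}

```text
clock: 70.95
tcp_pos: [0.575, -0.2229, 0.2624]
eef_rot: [-2.116, -2.318, 0.0]
wrist_force: [0.3, 0.1, -1.2]
gripper_width: 0.646
gripper_force: 0.0
```

Emit:
{"method": "move_arm", "body": {
  "commands": [
    [[-0.12, 0.03, -0.1, 0], [-0.24, 0.07, -0.2, 0], [-0.24, 0.07, -0.2, 0], [-0.24, 0.07, -0.2, 0], [-0.24, 0.07, -0.2, 0], [-0.24, 0.07, -0.2, 0], [-0.24, 0.07, -0.2, 0], [-0.24, 0.07, -0.2, 0], [-0.24, 0.07, -0.2, 0], [-0.24, 0.07, -0.2, 0]]
  ]
}}

```text
clock: 72.2
tcp_pos: [0.5892, -0.2596, 0.2936]
eef_rot: [2.12, 2.318, -0.0]
wrist_force: [-0.3, -0.2, 0.6]
gripper_width: 0.651
gripper_force: 0.0
```

```bash
python3 where.py
python3 - <<'E'
from find import *
d=shot('wrist','w10.png'); P=cloud(d); z=P[...,2]
R=near(P,.631,-.245,.11)&(P[...,0]>.575)
for lo,hi in ((.008,.05),(.021,.05)):
    m=R&(z>lo)&(z<hi); print('cradle',lo,rect(P,max(comps(P,m,20),key=np.sum)),[rect(P,c) for c in comps(P,m,40)])
m=R&(z>.021)&(z<.05); print('walls all',rect(P,m))
m=near(P,.63,-.245,.02)&(z>.005)&(z<.03); print('bed z',np.median(z[m]))
E
```

```text
t 72.2 pose [0.5892, -0.2596, 0.2936, 5.1213] tz [-0. -0. -1.] w 0.651 gf 0.0 F [-0.3 -0.2  0.6] q [ 0.14  0.59  0.44  1.37 -0.26  1.24  0.69]
cradle 0.008 (array([ 632.2, -244.2]), array([170.3,  76.4]), -85.8, 5974, np.float64(14.2)) [(array([ 632.2, -244.2]), array([170.3,  76.4]), -85.8, 5974, np.float64(14.2))]
cradle 0.021 (array([ 628.1, -184.3]), array([67.8, 45.8]), 5.3, 486, np.float64(28.0)) [(array([ 628.1, -184.3]), array([67.8, 45.8]), 5.3, 486, np.float64(28.0)), (array([ 637.4, -314.2]), array([54.2, 28.3]), 4.3, 314, np.float64(27.9))]
walls all (array([ 633.7, -244.7]), array([167.1,  67.8]), -84.7, 800, np.float64(27.9))
bed z 0.014058694533903099
```

View pics/w10.png

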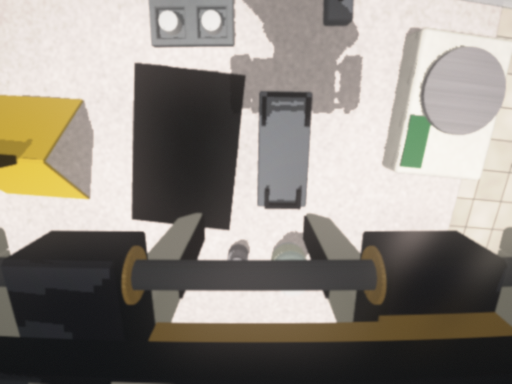

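```bash
python3 plan.py "[.5892,-.2596,.2936,5.12]" "[[.6757,.0123,.10,6.4],[.6757,.0123,.0225,6.4]]"; python3 plan.py "[.6757,.0123,.0825,6.4]" "[[.6315,-.2415,.0825,4.5]]"
```

```text
[1.0, 0.42, 0.736, -0.006] -> [0.6386, -0.1046, 0.1832, 5.84]
[0.75, 0.326, 0.555, -0.005] -> [0.6758, 0.0123, 0.1, 6.44]
[-0.0, -0.0, 0.516, 0.0] -> [0.6758, 0.0123, 0.0226, 6.44]
[-1.0, -0.292, -0.0, 0.01] -> [0.6489, -0.1416, 0.0825, 5.2]
[-0.652, -0.176, -0.0, 0.006] -> [0.6315, -0.2414, 0.0825, 4.48]
```

The cradle is at (285, 150), with the longer, wider walls at the top (+y) and the narrow end at (283, 195). The handset's head already points +y, so it needs no flip.

Emit:
{"method": "move_arm", "body": {
  "commands": [
    [[0.12, 0.05, 0.05, 0], [0.26, 0.1, 0.15, 0], [0.4, 0.16, 0.25, 0], [0.55, 0.23, 0.37, 0], [0.7, 0.3, 0.5, 0], [0.85, 0.36, 0.62, 0], [1, 0.42, 0.736, -0.006], [1, 0.42, 0.736, -0.006], [1, 0.42, 0.736, -0.006], [1, 0.42, 0.736, -0.006]]
  ]
}}

```text
clock: 73.5
tcp_pos: [0.6386, -0.1067, 0.1843]
eef_rot: [2.107, 2.327, -0.0]
wrist_force: [0.1, -1.3, -0.2]
gripper_width: 0.652
gripper_force: 0.0
```

Emit:
{"method": "move_arm", "body": {
  "commands": [
    [[0.12, 0.05, 0.05, 0], [0.26, 0.11, 0.15, 0], [0.4, 0.17, 0.25, 0], [0.55, 0.24, 0.37, 0], [0.68, 0.3, 0.5, 0], [0.75, 0.326, 0.555, -0.005], [0.75, 0.326, 0.555, -0.005], [0.75, 0.326, 0.555, -0.005], [0.75, 0.326, 0.555, -0.005], [0.75, 0.326, 0.555, -0.005]]
  ]
}}

```text
clock: 74.75
tcp_pos: [0.6759, 0.0114, 0.1006]
eef_rot: [2.094, 2.341, 0.001]
wrist_force: [0.2, -0.6, -0.1]
gripper_width: 0.652
gripper_force: 0.0
```

```bash
cat > hs.py <<'E'
from find import *
import where
o,p,_=where.pose(); print('t',round(o['clock'],2),np.round(p,4).tolist(),round(o['gripper_width'],3),np.round(o['wrist_force'],1))
for n in ('top','scene','wrist'):
    d=shot(n); P=cloud(d); z=P[...,2]
    m=near(P,.675,.01,.11)&(P[...,0]>.6)&(P[...,0]<.735)&(z>.013)&(z<.045); cs=max(comps(P,m,20),key=np.sum,default=None)
    if cs is not None: print(n,'hs',rect(P,cs))
    m=near(P,.675,.01,.11)&(P[...,0]>.6)&(P[...,0]<.735)&(z>.0305)&(z<.045); cs=max(comps(P,m,20),key=np.sum,default=None)
    if cs is not None: print(n,'head',rect(P,cs))
E
python3 hs.py
```

```text
t 74.75 [0.6759, 0.0114, 0.1006, 6.3667] 0.652 [ 0.2 -0.6 -0.1]
top hs (array([683.1, -49.9]), array([39.7, 28.2]), 1.1, 94, np.float64(25.9))
scene hs (array([677.3, -10.1]), array([112.7,  41.7]), -79.0, 337, np.float64(26.0))
wrist hs (array([675.3,  20.7]), array([125.7,  50.2]), -83.5, 8053, np.float64(28.5))
wrist head (array([670.7,  61.6]), array([49.9, 43.4]), 6.5, 3969, np.float64(34.4))
```

Emit:
{"method": "move_arm", "body": {
  "commands": [
    [[0.006, 0, 0.06, 0], [0.006, 0, 0.14, 0], [0.006, 0, 0.22, 0], [0.006, 0, 0.3, 0], [0.006, 0, 0.38, 0], [0.006, 0, 0.44, 0], [0.006, 0, 0.49, 0], [0.006, 0, 0.52, 0], [0.006, 0, 0.52, 0], [0.006, 0, 0.52, 0]]
  ]
}}

```text
clock: 76.15
tcp_pos: [0.6759, 0.0132, 0.0223]
eef_rot: [2.093, 2.342, 0.001]
wrist_force: [0.5, 0.2, 0.1]
gripper_width: 0.648
gripper_force: 0.0
```

Emit:
{"method": "move_arm", "body": {
  "commands": [
    [[0, 0, 0, 0], [0, 0, 0, 0], [0, 0, 0, 0], [0, 0, 0, 0], [0, 0, 0, 0], [0, 0, 0, 0], [0, 0, 0, 0], [0, 0, 0, 0], [0, 0, 0, 0], [0, 0, 0, 0]]
  ],
  "grip": -1,
  "grip_force": 35
}}

```text
clock: 77.4
tcp_pos: [0.6758, 0.0132, 0.0221]
eef_rot: [2.093, 2.342, 0.0]
wrist_force: [0.4, 0.1, 1.3]
gripper_width: 0.39
gripper_force: 35.0
```

Emit:
{"method": "move_arm", "body": {
  "commands": [
    [[0, 0, -0.03, 0], [0, 0, -0.08, 0], [0, 0, -0.14, 0], [0, 0, -0.22, 0], [0, 0, -0.3, 0], [0, 0, -0.36, 0], [0, 0, -0.4, 0], [0, 0, -0.4, 0], [0, 0, -0.4, 0], [0, 0, -0.4, 0]]
  ]
}}

```text
clock: 78.65
tcp_pos: [0.6753, 0.0133, 0.0813]
eef_rot: [-2.093, -2.342, 0.001]
wrist_force: [1.0, -0.5, -1.0]
gripper_width: 0.384
gripper_force: 35.0
```

```bash
python3 where.py; python3 plan.py "[.6757,.0123,.0825,6.4]" "[[.6315,-.2415,.0825,4.5]]"
python3 - <<'E'
from find import *
for n in ('wrist','scene'):
    d=shot(n,n+'11.png'); P=cloud(d); z=P[...,2]
    m=near(P,.675,.01,.12)&(P[...,0]>.6)&(P[...,0]<.735)&(z>.083)&(z<.1); cs=max(comps(P,m,20),key=np.sum,default=None)
    if cs is not None: print(n,'head',rect(P,cs))
    m=near(P,.675,.01,.12)&(P[...,0]>.6)&(P[...,0]<.735)&(z>.06)&(z<.1); cs=max(comps(P,m,20),key=np.sum,default=None)
    if cs is not None: print(n,'hs',rect(P,cs))
E
```

```text
t 78.65 pose [0.6753, 0.0133, 0.0813, 6.4418] tz [-0.001 -0.    -1.   ] w 0.384 gf 35.0 F [ 1.  -0.5 -1. ] q [-0.25  0.84  0.37  1.5  -0.36  0.86  0.35]
[-1.0, -0.292, -0.0, 0.01] -> [0.6489, -0.1416, 0.0825, 5.2]
[-0.652, -0.176, -0.0, 0.006] -> [0.6315, -0.2414, 0.0825, 4.48]
wrist head (array([671.9,  43.1]), array([81.1, 66.3]), -83.5, 14354, np.float64(93.1))
wrist hs (array([671.9,  42.5]), array([82.2, 66.3]), -83.5, 15004, np.float64(92.9))
scene head (array([671. , -26.5]), array([78.8, 57.6]), -89.3, 225, np.float64(86.0))
scene hs (array([676.9, -26.8]), array([80.8, 65.9]), -85.9, 318, np.float64(85.0))
```

```bash
python3 plan.py "[.6755,.0133,.0813,6.43]" "[[.6316,-.2406,.0813,4.5]]"
```

```text
[-1.0, -0.291, -0.0, 0.01] -> [0.6489, -0.1406, 0.0813, 5.23]
[-0.653, -0.176, -0.0, 0.006] -> [0.6316, -0.2406, 0.0813, 4.51]
```

Emit:
{"method": "move_arm", "body": {
  "commands": [
    [[-0.06, -0.02, 0, 0], [-0.18, -0.05, 0, 0], [-0.32, -0.09, 0, 0], [-0.47, -0.14, 0, 0.005], [-0.62, -0.18, 0, 0.005], [-0.76, -0.22, 0, 0.01], [-0.88, -0.26, 0, 0.01], [-0.96, -0.28, 0, 0.01], [-1, -0.291, 0, 0.01], [-1, -0.291, 0, 0.01]]
  ]
}}

```text
clock: 80.0
tcp_pos: [0.6492, -0.1406, 0.0818]
eef_rot: [-2.117, -2.321, -0.0]
wrist_force: [-1.1, 0.1, -1.8]
gripper_width: 0.383
gripper_force: 35.0
```

Emit:
{"method": "move_arm", "body": {
  "commands": [
    [[-0.06, -0.02, 0, 0], [-0.16, -0.05, 0, 0], [-0.28, -0.08, 0, 0], [-0.4, -0.11, 0, 0.006], [-0.52, -0.14, 0, 0.006], [-0.61, -0.165, 0, 0.006], [-0.653, -0.176, 0, 0.006], [-0.653, -0.176, 0, 0.006], [-0.653, -0.176, 0, 0.006], [-0.653, -0.176, 0, 0.006]]
  ]
}}

```text
clock: 81.25
tcp_pos: [0.6321, -0.2395, 0.0818]
eef_rot: [-2.13, -2.309, -0.001]
wrist_force: [-0.3, 0.1, -2.1]
gripper_width: 0.384
gripper_force: 35.0
```

```bash
python3 where.py
python3 - <<'E'
from find import *
d=shot('wrist','w12.png')
E
```

```text
t 81.25 pose [0.6321, -0.2395, 0.0818, 4.6099] tz [ 0.     0.001 -1.   ] w 0.384 gf 35.0 F [-0.3  0.1 -2.1] q [ 0.15  0.84  0.34  1.5  -0.34  0.86  0.68]
```

View pics/w12.png

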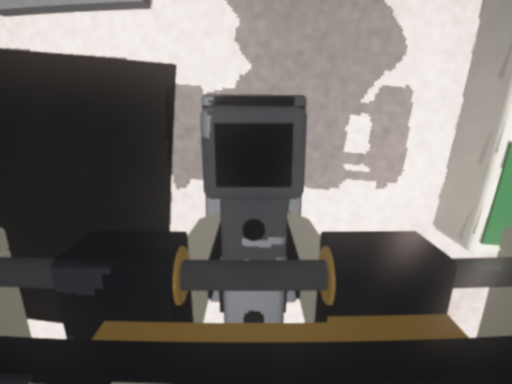

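The handset's head, at (253, 150), lines up over the wide end, with the cradle's end wall just beyond at row 100. Lowering it.

Emit:
{"method": "move_arm", "body": {
  "commands": [
    [[-0.007, 0, 0.05, 0], [-0.007, 0, 0.1, 0], [-0.007, 0, 0.15, 0], [-0.007, 0, 0.19, 0], [-0.007, 0, 0.22, 0], [-0.007, 0, 0.24, 0], [-0.007, 0, 0.26, 0], [-0.007, 0, 0.28, 0], [-0.007, 0, 0.3, 0], [-0.007, 0, 0.3, 0]]
  ]
}}

```text
clock: 82.55
tcp_pos: [0.6316, -0.2416, 0.0366]
eef_rot: [-2.132, -2.307, 0.0]
wrist_force: [-0.8, -0.4, -1.9]
gripper_width: 0.386
gripper_force: 35.0
```

```bash
python3 where.py
python3 - <<'E'
from find import *
d=shot('wrist','w13.png'); P=cloud(d); z=P[...,2]
m=near(P,.628,-.19,.06)&(z>.04)&(z<.056); cs=max(comps(P,m,20),key=np.sum,default=None); print(cs is not None and rect(P,cs))
E
```

```text
t 82.55 pose [0.6316, -0.2416, 0.0366, 4.5254] tz [-0.001  0.    -1.   ] w 0.386 gf 35.0 F [-0.8 -0.4 -1.9] q [ 0.16  0.9   0.32  1.52 -0.36  0.78  0.7 ]
(array([ 629.1, -211. ]), array([79.7, 50.5]), -85.4, 12323, np.float64(48.6))
```

Emit:
{"method": "move_arm", "body": {
  "commands": [
    [[0, 0, 0.005, 0], [0, 0, 0.005, 0], [0, 0, 0.005, 0], [0, 0, 0.005, 0], [0, 0, 0.005, 0], [0, 0, 0.005, 0], [0, 0, 0.005, 0], [0, 0, 0.005, 0], [0, 0, 0.005, 0], [0, 0, 0.005, 0]]
  ]
}}

```text
clock: 83.85
tcp_pos: [0.6318, -0.2417, 0.0361]
eef_rot: [-2.132, -2.307, 0.0]
wrist_force: [-0.2, 0.1, -2.1]
gripper_width: 0.385
gripper_force: 35.0
```

Emit:
{"method": "move_arm", "body": {
  "commands": [
    [[0, 0, 0, 0], [0, 0, 0, 0], [0, 0, 0, 0], [0, 0, 0, 0], [0, 0, 0, 0], [0, 0, -0.05, 0], [0, 0, -0.15, 0], [0, 0, -0.25, 0], [0, 0, -0.35, 0], [0, 0, -0.4, 0]]
  ],
  "grip": 0.25
}}

```text
clock: 85.1
tcp_pos: [0.6325, -0.242, 0.0981]
eef_rot: [2.13, 2.306, 0.001]
wrist_force: [0.2, 0.1, -0.3]
gripper_width: 0.627
gripper_force: 0.0
```

Emit:
{"method": "move_arm", "body": {
  "commands": [
    [[0, 0, -0.1, 0], [0, 0, -0.25, 0], [0, 0, -0.4, 0], [0, 0, -0.55, 0], [0, 0, -0.7, 0], [0, 0, -0.85, 0], [0, 0, -1, 0], [0, 0, -1, 0], [0, 0, -1, 0], [0, 0, -1, 0]]
  ]
}}

```text
clock: 86.35
tcp_pos: [0.6312, -0.2413, 0.2448]
eef_rot: [-2.13, -2.305, 0.001]
wrist_force: [-0.2, -0.4, 0.3]
gripper_width: 0.623
gripper_force: 0.0
```

```bash
cat > fin.py <<'E'
from find import *
import where
o,p,_=where.pose(); print('t',round(o['clock'],2),np.round(p,4).tolist(),round(o['gripper_width'],3),np.round(o['wrist_force'],1))
for n in ('top','scene','wrist'):
    d=shot(n,n+'F%d.png'%(o['clock']*10)); P=cloud(d); z=P[...,2]; print(n,[tuple(map(float,q[:4])) for q in pellets(d) if q[2]<35])
    R=near(P,.632,-.244,.11)&(P[...,0]>.575)
    for nm,lo,hi in (('hs',.036,.055),('head',.0445,.055),('cradle',.008,.055)):
        cs=max(comps(P,R&(z>lo)&(z<hi),20),key=np.sum,default=None)
        if cs is not None: print('  ',nm,rect(P,cs))
    m=near(P,.62,.3,.07)&(z>.195)&(z<.23)
    if m.sum()>10: print('   rib',rect(P,m))
    m=near(P,.39,.24,.08)&(z>.045)&(z<.08)
    if m.sum()>10: print('   btn',rect(P,m))
E
python3 fin.py
```

```text
t 86.35 [0.6312, -0.2413, 0.2448, 4.5197] 0.623 [-0.2 -0.4  0.3]
top [(448.0, 26.8, 33.9, 12.2), (503.5, 32.7, 32.2, 8.4), (511.8, -24.2, 34.8, 12.7)]
   cradle (array([ 607.9, -309. ]), array([41.5, 21. ]), -85.4, 68, np.float64(19.0))
   rib (array([618.7, 301.1]), array([70.4, 14.8]), 85.9, 120, np.float64(213.6))
   btn (array([393.5, 241.2]), array([93.8, 86.8]), -15.4, 204, np.float64(51.8))
scene [(447.9, 25.7, 32.0, 13.7), (448.3, -24.7, 31.8, 13.8), (464.8, -83.2, 32.3, 9.5), (509.7, -26.8, 32.2, 13.3), (516.2, -82.4, 32.6, 13.2)]
   hs (array([ 630.3, -244.9]), array([149.5,  44.5]), 89.5, 429, np.float64(41.0))
   head (array([ 645.2, -191.9]), array([43.7, 13.6]), -86.8, 56, np.float64(48.4))
   cradle (array([ 631. , -245.9]), array([172.2,  77.5]), -85.6, 1075, np.float64(27.8))
   rib (array([620.3, 296.7]), array([69.8, 13.4]), 88.7, 104, np.float64(213.8))
   btn (array([394.8, 236. ]), array([84.4, 80.8]), -13.2, 97, np.float64(54.2))
wrist [(461.9, -85.9, 30.4, 13.0), (517.5, -81.1, 30.5, 13.2)]
   hs (array([ 631.9, -244.6]), array([146.8,  50.1]), -85.4, 3821, np.float64(40.9))
   head (array([ 627.8, -192.9]), array([49.7, 43. ]), 4.6, 1558, np.float64(48.4))
   cradle (array([ 632.2, -244.5]), array([169.3,  76.3]), -85.6, 7336, np.float64(38.3))
```

```bash
python3 plan.py "[.6312,-.2413,.2448,4.52]" "[[.47,-.05,.25,5],[.41,.17,.25,5]]"
```

```text
[1.0, -0.716, -0.026, -0.003] -> [0.5123, -0.1002, 0.2487, 4.88]
[0.358, -0.253, -0.009, -0.001] -> [0.4699, -0.05, 0.25, 5.0]
[1.0, -0.181, 0.0, -0.0] -> [0.4298, 0.0971, 0.25, 5.0]
[0.496, -0.089, 0.0, -0.0] -> [0.41, 0.1701, 0.25, 5.0]
```

Emit:
{"method": "move_arm", "body": {
  "commands": [
    [[0.12, -0.08, 0, 0], [0.26, -0.18, 0, 0], [0.4, -0.28, 0, 0], [0.55, -0.39, 0, 0], [0.7, -0.5, 0, 0], [0.85, -0.61, 0, 0], [1, -0.716, 0, 0], [1, -0.716, 0, 0], [1, -0.716, 0, 0], [1, -0.716, 0, 0]]
  ],
  "grip": -1
}}

```text
clock: 87.75
tcp_pos: [0.5135, -0.1018, 0.2462]
eef_rot: [2.133, 2.305, -0.001]
wrist_force: [-0.4, 0.2, -0.3]
gripper_width: 0.006
gripper_force: 0.0
```

Emit:
{"method": "move_arm", "body": {
  "commands": [
    [[0.12, -0.04, 0, 0], [0.26, -0.09, 0, 0], [0.4, -0.14, 0, 0], [0.55, -0.19, 0, 0], [0.7, -0.24, 0, 0], [0.85, -0.3, 0, 0], [1, -0.35, 0, 0], [1, -0.35, 0, 0], [1, -0.35, 0, 0], [1, -0.35, 0, 0]]
  ]
}}

```text
clock: 89.0
tcp_pos: [0.4491, 0.0437, 0.2462]
eef_rot: [2.134, 2.305, -0.0]
wrist_force: [-0.0, -0.0, -0.7]
gripper_width: 0.006
gripper_force: 0.0
```

```bash
python3 fin.py
```

```text
t 89.0 [0.4491, 0.0437, 0.2462, 4.4126] 0.006 [-0.  -0.  -0.7]
top [(448.3, -22.7, 33.2, 12.3), (459.8, -85.1, 33.0, 12.4), (510.5, -25.5, 33.4, 13.0), (516.8, -80.6, 33.1, 12.4)]
   hs (array([ 626.4, -244.5]), array([151.1,  55.2]), 87.2, 406, np.float64(43.0))
   head (array([ 626.6, -191.2]), array([49.7, 39.1]), -1.0, 136, np.float64(48.7))
   cradle (array([ 629.7, -248.3]), array([179.1,  76.1]), -86.9, 983, np.float64(32.3))
   rib (array([618.7, 302.3]), array([71.5, 14. ]), 86.6, 122, np.float64(212.9))
   btn (array([392.3, 242.3]), array([97.8, 82.8]), -16.0, 187, np.float64(51.9))
scene [(448.5, -24.3, 31.6, 13.2), (448.9, 26.8, 32.1, 12.7), (460.9, -85.9, 32.2, 13.4), (506.7, 30.8, 32.1, 12.2), (511.2, -26.2, 32.2, 13.4), (516.1, -81.5, 31.3, 13.3)]
   hs (array([ 631.1, -245.1]), array([148.8,  49.3]), -86.1, 585, np.float64(42.0))
   head (array([ 626.8, -193.5]), array([47.9, 45.1]), 4.0, 199, np.float64(48.9))
   cradle (array([ 631.2, -245.7]), array([172.7,  79.1]), -85.6, 1257, np.float64(31.2))
   rib (array([620.8, 297. ]), array([70.8, 12.8]), 88.2, 103, np.float64(213.4))
   btn (array([408.6, 245.6]), array([49.6, 49.3]), 68.3, 28, np.float64(48.7))
wrist [(448.6, -18.3, 30.2, 11.4), (449.8, 27.0, 30.5, 12.9), (506.4, 32.6, 30.5, 13.0), (511.2, -24.5, 30.4, 13.0)]
   cradle (array([ 656.2, -168.9]), array([27.2, 14.8]), -86.6, 109, np.float64(25.6))
   btn (array([380.3, 223.5]), array([23.8,  3.8]), 4.3, 64, np.float64(49.3))
```

Emit:
{"method": "move_arm", "body": {
  "commands": [
    [[0.12, -0.02, 0, 0], [0.26, -0.05, 0, 0], [0.4, -0.08, 0, 0], [0.55, -0.11, 0, 0], [0.7, -0.14, 0, 0], [0.854, -0.173, 0, 0], [0.854, -0.173, 0, 0], [0.854, -0.173, 0, 0], [0.854, -0.173, 0, 0], [0.854, -0.173, 0, 0]]
  ]
}}

```text
clock: 90.4
tcp_pos: [0.4131, 0.1696, 0.2462]
eef_rot: [2.134, 2.305, -0.0]
wrist_force: [0.4, -0.1, 0.6]
gripper_width: 0.008
gripper_force: 0.0
```

Run:
```python
from find import *
import where
o,p,_=where.pose(); print(o['clock'],np.round(p,4).tolist(),o['gripper_width'])
d=shot('wrist','w15.png'); P=cloud(d); z=P[...,2]
m=near(P,.39,.24,.09)&(z>.03)&(z<.045); print('console',rect(P,m))
for lo in (.044,.048,.052,.056):
    for c in comps(P,near(P,.39,.24,.07)&(z>lo)&(z<.08),30): print(lo,rect(P,c))
print([(round(r['p'],2),np.round(r['xy']),p3(d,r['xy'])) for r in viewer.find_in('start_top',d)[:3]])
```

```text
90.4 [0.4131, 0.1696, 0.2462, 4.4261] 0.007712801547106389
console (array([394.4, 240.5]), array([101.1,  90.8]), -12.8, 5302, np.float64(40.1))
0.044 (array([379.8, 244.1]), array([43.3, 42.4]), -86.5, 1182, np.float64(52.8))
0.048 (array([379.8, 244.1]), array([43.3, 42.4]), -86.5, 1182, np.float64(52.8))
0.052 (array([379.7, 243.2]), array([41.7, 41.1]), 85.3, 853, np.float64(60.9))
0.056 (array([379.5, 243.4]), array([27.4, 26.9]), 50.0, 500, np.float64(62.0))
[(0.78, array([229., 104.]), array([0.37995389, 0.24376244, 0.06270784]))]
```

View pics/w15.png

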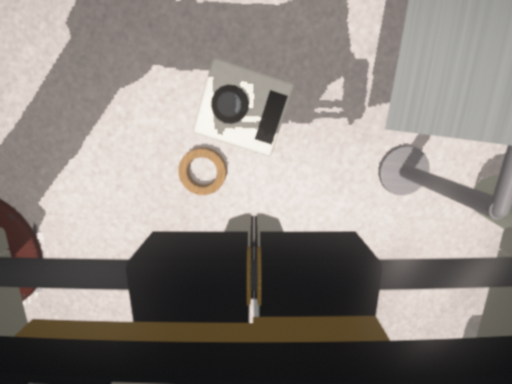

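The button's black cap shows at (229, 104), with its top at z 0.062 m. The console, tape and rail are clear of the fingers' path.

```bash
python3 plan.py "[.4131,.1696,.2462,4.43]" "[[.3796,.2435,.10,4.43]]"
```

```text
[0.508, -0.185, 0.975, -0.0] -> [0.3795, 0.2434, 0.1, 4.43]
```

Emit:
{"method": "move_arm", "body": {
  "commands": [
    [[0.13, -0.05, 0, 0], [0.26, -0.1, 0.05, 0], [0.39, -0.15, 0.15, 0], [0.508, -0.185, 0.28, 0], [0.508, -0.185, 0.42, 0], [0.508, -0.185, 0.56, 0], [0.508, -0.185, 0.7, 0], [0.508, -0.185, 0.84, 0], [0.508, -0.185, 0.94, 0], [0.508, -0.185, 0.975, 0]]
  ]
}}

```text
clock: 91.75
tcp_pos: [0.379, 0.2439, 0.0992]
eef_rot: [-2.132, -2.307, 0.002]
wrist_force: [0.0, -0.4, 0.7]
gripper_width: 0.002
gripper_force: 0.0
```

Emit:
{"method": "move_arm", "body": {
  "commands": [
    [[0, 0, 0.03, 0], [0, 0, 0.06, 0], [0, 0, 0.08, 0], [0, 0, 0.1, 0], [0, 0, 0.12, 0], [0, 0, 0.13, 0], [0, 0, 0.14, 0], [0, 0, 0.15, 0], [0, 0, 0.155, 0], [0, 0, 0.155, 0]]
  ]
}}

```text
clock: 93.0
tcp_pos: [0.3791, 0.2442, 0.0767]
eef_rot: [-2.132, -2.307, -0.0]
wrist_force: [-1.2, -1.3, 4.5]
gripper_width: 0.005
gripper_force: 1.9
```

```bash
python3 where.py
```

```text
t 93.0 pose [0.3791, 0.2442, 0.0767, 4.5237] tz [-0.  0. -1.] w 0.005 gf 1.9 F [-1.2 -1.3  4.5] q [-0.77  0.59  0.22  2.15 -0.29  0.43 -0.24]
```

Emit:
{"method": "move_arm", "body": {
  "commands": [
    [[0, 0, 0.005, 0], [0, 0, 0.01, 0], [0, 0, 0.014, 0], [0, 0, 0.018, 0], [0, 0, 0.018, 0], [0, 0, 0.018, 0], [0, 0, 0.018, 0], [0, 0, 0.018, 0], [0, 0, 0.018, 0], [0, 0, 0.018, 0]]
  ]
}}

```text
clock: 94.25
tcp_pos: [0.3791, 0.2442, 0.0749]
eef_rot: [-2.132, -2.307, -0.001]
wrist_force: [-1.7, -1.2, 14.5]
gripper_width: 0.003
gripper_force: 7.2
```

Emit:
{"method": "move_arm", "body": {
  "commands": [
    [[0, 0, -0.05, 0], [0, 0, -0.15, 0], [0, 0, -0.3, 0], [0, 0, -0.45, 0], [0, 0, -0.6, 0], [0, 0, -0.75, 0], [0, 0, -0.85, 0], [0, 0, -0.85, 0], [0, 0, -0.85, 0], [0, 0, -0.85, 0]]
  ]
}}

```text
clock: 95.5
tcp_pos: [0.3787, 0.2439, 0.2006]
eef_rot: [-2.132, -2.307, 0.003]
wrist_force: [-0.1, -0.5, -0.1]
gripper_width: 0.009
gripper_force: 0.0
```

```bash
python3 fin.py
```

```text
t 95.5 [0.3787, 0.2439, 0.2006, 4.5214] 0.009 [-0.1 -0.5 -0.1]
top [(447.6, -24.4, 32.5, 12.2), (448.9, 26.7, 33.5, 12.1), (461.1, -85.3, 33.2, 12.5), (505.4, 32.2, 33.3, 13.1), (509.9, -26.5, 33.4, 13.2), (516.1, -80.2, 32.2, 12.5)]
   hs (array([ 632.4, -244.3]), array([148.5,  51.1]), -83.9, 396, np.float64(42.8))
   head (array([ 626.2, -193.1]), array([50.9, 42. ]), 0.4, 146, np.float64(49.4))
   cradle (array([ 630.2, -242.7]), array([174.3,  77.7]), -86.5, 972, np.float64(32.1))
   rib (array([618.8, 301.3]), array([69.4, 13.8]), 87.4, 123, np.float64(213.6))
   btn (array([384.6, 219.5]), array([93.4, 43.7]), -2.9, 76, np.float64(51.3))
scene [(448.2, -23.6, 31.9, 13.5), (449.0, 25.0, 31.7, 13.9), (458.9, -86.1, 31.5, 12.8), (506.8, 30.6, 31.6, 12.5), (512.5, -24.9, 32.6, 13.8), (516.9, -82.0, 32.0, 12.9)]
   hs (array([ 632.1, -245.2]), array([148.8,  50.4]), -85.3, 578, np.float64(41.9))
   head (array([ 627.8, -194. ]), array([50.4, 44.6]), 4.7, 197, np.float64(48.9))
   cradle (array([ 631.2, -245.9]), array([172.2,  78.6]), -85.7, 1256, np.float64(30.8))
   rib (array([620.2, 297.6]), array([70.5, 13.6]), 89.3, 107, np.float64(212.4))
   btn (array([395. , 234.1]), array([87.4, 78.1]), -21.4, 102, np.float64(53.9))
wrist []
   btn (array([379.7, 244.5]), array([42.9, 42.8]), -23.8, 1327, np.float64(52.8))
```

The button bottomed out, with the force rising to 14.5 N at the stop. Everything else is in place and the robot is clear.

```bash
python3 -c "
from h import *
print(manip.job_done())"
```

```text
the job is handed in; nothing more can be done
None
```

I handed the job in at about 95 s with the cover on the rail, all six pellets in wells, the handset in its cradle and the button fully pressed; the last camera check confirmed all but the press (seen in the force), but the hand-in gave no verdict.

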